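# Ease a wheel hub up the sloping ball table with a push tool

## Robot

A 7-joint arm with a two-finger parallel gripper is mounted at the origin on the work surface. World frame = base frame: x ahead of the robot, y to its left, z up, the work surface at z = 0. Lengths are in m, angles in rad, forces in N, time in s.
With the tool pointing down it reaches from about 0.425 to 0.8 m from the base axis. Payload 8.3 kg.
Tool frame: the origin (TCP) lies midway between the tips of the shut fingers; the grasp point (between the pads) lies 19 mm behind it; z points along the fingers, y is the line along which they close (so a half turn about z gives the same grasp; the last joint's range is limited). The gripper opens to 85 mm and grips with 20 to 120 N. Pads are 22 mm wide; open, the fingers measure 114 mm over their backs; the gripper's body (76 mm by 85 mm) begins 54 mm behind the grasp point. The pads swing forward as they close: fully open they stand 13 mm farther back than shut.
Start: joints at [1.093, 0.383, 0.016, 1.37, -0.006, 1.388, -0.046], TCP at [0.252, -0.572, 0.231] pointing down, gripper open.
Joint ranges: [-2.95, 2.95], [-0.25, 2.06], [-1.52, 1.56], [0.18, 2.33], [-1.44, 4.58], [0.02, 2.06], [-3.01, 3.01]. Speed limits (rad/s): [2.39, 2.39, 3.01, 3.01, 3.14, 3.14, 3.14].

## Interface

Orientations are given as a rotation vector (axis times angle).
In Python, from station import robot, cams gives the robot as it stands.
- The arm moves only by the tool carry_out, never from a script. Its argument "motion" is a list of rows, each an object of numbers: "fingers": the closure, from -1 (fully open) to 1 (shut); "x", "y", "z": the shift along the tool's x, y, z in cm; "ax", "ay", "az": the turn, a rotation vector about the tool's x, y, z in rad. In form: [{"fingers": .., "x": .., "y": .., "z": .., "ax": .., "ay": .., "az": ..}, ...]. A call has 1 to 10 rows; each row shifts and turns the commanded pose from where the row before left it, along the tool's axes as they then stand; what a row does not reach is not made up. A row lasts 1/12 s, in which the tool goes at most 41.7 mm and 7.16 degrees, less where a joint would pass 70% of its speed; a pose out of reach is approached as far as the arm can. A call with a gripper value outside its range is refused whole. The fingers move at their own pace and stop on an object; the grip force is fixed at half the most. Time passes only in rows, so rows that do not move let the fingers close. It gives the time, the measured TCP pose, the force, the opening and the grip force at its end, in the units of the state.
- robot.sense(): the state, without advancing time (a new reading comes with each control period).
- cams.read_camera(name): name is "side" or "top" or "wrist"; returns a dict with "image" (480x640x3 uint8, blue, green, red), "fx", "fy", "cx", "cy" (pixels), "extrinsics" (4x4, takes a point from camera to world coordinates); the wrist camera has in their place "hand_eye" (4x4, takes a point from camera to tool coordinates, whose origin is the TCP and whose axes are the flange's). Camera axes: x right, y down, z forward; pixel columns grow to the right and rows downward; lengths in m; the calibration is good to about 2 mm. The wrist camera is an equidistant fisheye: a pixel r from the principal point sees the ray r / f radians off the axis. A picture is of the moment at which its call begins: read the wrist's pose just before it. There is no depth.
- robot.hand_in(): hands the job in; it is judged then, once.
The state is a dict: "t": time; "joint_positions": joint angles; "qvel": joint speeds; "effort": joint torques, N m; "eef_pos": TCP position; "tool_rot": TCP orientation; "ft_force": force on the tool from outside, world axes, zero at the start; "torque": the same for the moment, N m; "gripper_width": finger opening in m; "grasp_force": force on a finger pad.
Only numpy, scipy, OpenCV 4.12 (cv2) and the standard library are available. Lean on these libraries where they do the work, as an engineer would, in place of code of your own. Each camera call takes 0.05 s, during which the arm holds its last target. There are 200 camera calls.

## Task

Take the push tool by its handle and, with its round orange nose against the hub's outer ring and nothing else touching the hub, ease the hub slowly up the sloping ball table, off the black pegs. Pause with the hub's centre over the yellow reading line for a good four seconds, then go on up until it rests against both red pegs. Push steadily and lightly all the way (about 1 to 8 N), keep the hub clear of the side rails, leave everything else where it is, and finish while still holding the tool so that it keeps the hub pressed gently (about 6 to 9 N) against the red pegs.

Things in the scene. Friction and masses are not known exactly. Their poses are not given: they have to be found in the camera images.
- ramp: sloping ball-transfer table. Origin on the work surface (z=0) under its middle; frame level: +y horizontally uphill, +x across. Silver plate surface: 40 mm + 0.061 x y above the work surface; inclined 0.061 rad (downhill pull 0.60 m/s2). Plate x +-215, y -325..235 mm; blue rails 33 mm above it along both sides, ends open.
- read_line (a point): middle of the 14 mm wide yellow line across the ramp (along ramp x) at ramp y = 40 mm, on the plate surface. The pause counts with the hub's centre within 25 mm of this line along ramp y. A black tag reader 110 mm tall stands outside the rail at its +x end.
- lower_pegs: pair of black pegs, 30 mm in diameter, standing 40 mm above the plate, at x = +-85 mm of this body's origin; same yaw as the ramp. Origin on the work surface (z=0) midway between them. At the start the hub rests against both, its centre 105 mm uphill of them at ramp (0, -100) mm; the push tool's nose passes between them.
- stop: heavy grey stop block (6 kg, 260 x 100 x 46 mm) standing beyond the ramp's upper end, with two upright red pegs, 30 mm in diameter, reaching 103 mm above the work surface, at x = +-75 mm of its origin. Origin on the work surface (z=0) midway between the pegs; same yaw as the ramp at the start. It stands sideways of the black pegs' middle by up to 50 mm.
- seat (a point): where the centre of the hub's underside lies when the hub rests against both red pegs (112 mm downhill of the line between them), at plate height
- hub: wheel hub lying flat: outer steel ring, radius 120 mm, 30 mm thick, turning freely on its bearing; dark flange, boss up to 48 mm. 7.4 kg (7 kg of it +-25 %). Origin: centre of its underside. Glides freely (drag 0.05 N + 2 N per m/s): with the nose straight downhill of its centre it floats, with the nose off to one side (ramp x) it runs off to the other, at 0.60 m/s2 x offset / 140 mm.
- pusher: push tool, 126 mm tall, 0.25 kg, standing on the work surface by the ramp's lower end: round orange nose (cylinder, radius 20 mm, 46 mm high), square black handle 26 x 26 mm above it. Origin: centre of its underside; z up the handle; handle faces look along its x and y.
- nose (a point): point on the push tool's axis, 10 mm above its underside, in the nose; during the work it must be lower than the hub's top face (below 27 mm above the hub's underside)
- handle (a point): grip point on the push tool's axis, 95 mm above its underside, in the handle (handle runs from 46 to 126 mm)
- carton: bystander: small carton 90 x 130 x 70 mm, origin at its underside
- filter: bystander: oil filter can, 76 mm diameter, 100 mm tall, origin at its underside
- bearing: bystander: steel bearing ring, 90 mm diameter, 24 mm thick, origin at its underside
- pulley: bystander: dark steel pulley, 100 mm diameter, 40 mm tall, origin at its underside
Things that resemble listed ones, but are neither listed nor needed, are in the scene too. Of the things like the pusher, leave any that is green or turquoise; of the rest the smaller one is meant.

How it is judged:
By the outcome, as a careful person would: the job done as asked, in the order asked, and still so for the second after the job is handed in, while the arm keeps its last pose, push and grip.
It also fails if it takes over 64 s, if anything falls off the work surface, if the arm or the gripper's body presses on something with over 40 N, if the wrist force passes 120 N, or if a joint passes its speed limit or range.

## Working session

There is one attempt and no reset: what is moved stays moved. The work goes in short steps, Python scripts to look and compute and a tool call to move; the robot and the scene stay as the last step left them, time stands still between calls to the robot, and variables do not carry over. Pictures are saved under pics/ and viewed, at most 10 in all, crops included, and the job is handed in when it is done.

Besides the shell and the picture viewer there is one more tool, called after "Call:" as a command line: name --argument value ..., lists and objects as JSON in quotes. carry_out: Moves the arm, as the interface text tells. Its arguments: {"type":"object","properties":{"motion":{"type":"array"}},"required":["motion"]}

```bash
ls; mkdir -p pics
python3 - <<'E'
from station import robot, cams
import cv2,numpy as np
s=robot.sense();print({k:np.round(v,3).tolist() for k,v in s.items()})
for n in ["side","top","wrist"]:
    c=cams.read_camera(n);cv2.imwrite(f"pics/{n}0.png",c["image"])
    print(n,c["fx"],c["fy"],c["cx"],c["cy"]);print(np.round(c.get("extrinsics",c.get("hand_eye")),4).tolist())
E
```

```text
pics
{'t': 0.0, 'joint_positions': [1.093, 0.384, 0.016, 1.371, -0.006, 1.388, -0.046], 'qvel': [-0.0, 0.001, 0.001, -0.001, 0.001, 0.001, 0.0], 'effort': [-0.001, -62.758, 0.844, -37.182, 0.016, 0.014, -0.0], 'eef_pos': [0.252, -0.572, 0.23], 'tool_rot': [-3.072, -0.647, 0.001], 'ft_force': [-0.625, -0.443, -0.428], 'torque': [0.001, 0.081, -0.016], 'grasp_force': 0.0, 'gripper_width': 0.085}
side 530.1977628300458 530.1977628300458 314.34176872069753 243.10806978617882
[[-0.883, -0.2704, 0.3837, -0.0683], [-0.4692, 0.4862, -0.7372, 1.0125], [0.0127, -0.831, -0.5562, 0.8959], [0.0, 0.0, 0.0, 1.0]]
top 623.8914745133133 623.8914745133133 325.24952440547423 246.59766338330544
[[-0.0015, -0.9912, 0.1325, 0.2413], [-1.0, 0.0014, -0.001, -0.0381], [0.0008, -0.1325, -0.9912, 2.0039], [0.0, 0.0, 0.0, 1.0]]
wrist 371.64829954431775 371.64829954431775 324.8383493771843 236.1168472352896
[[-0.0, -0.9613, -0.2756, 0.0693], [1.0, -0.0, 0.0, 0.0017], [-0.0001, -0.2756, 0.9613, -0.1429], [0.0, 0.0, 0.0, 1.0]]
```

View pics/top0.png

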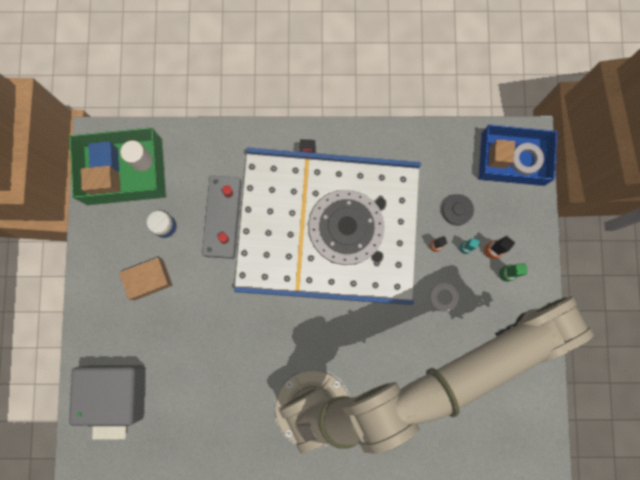

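View pics/side0.png

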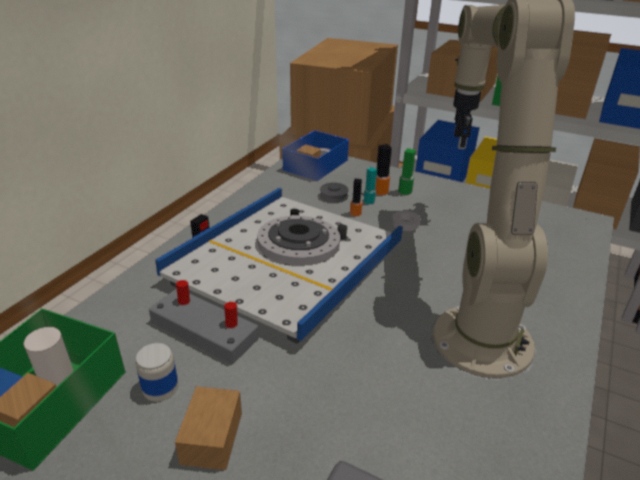

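View pics/wrist0.png

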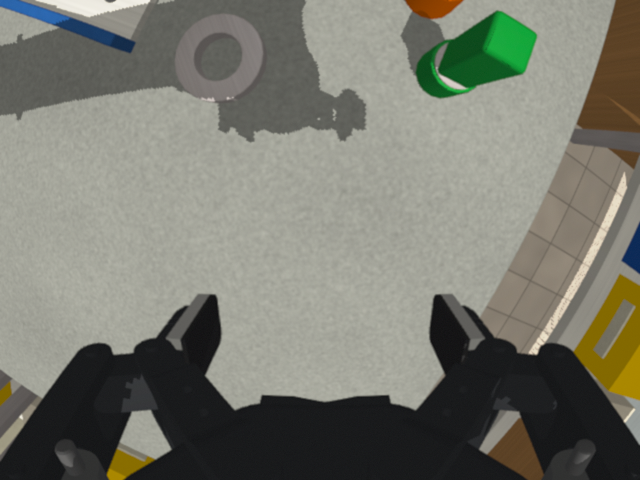

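The push-tool-like things in the top picture are:
- orange/black, small, at (438,243)
- turquoise at (470,246)
- orange/black, large, at (498,246)
- green at (514,271)

The smaller orange one at (438,243), seen at (357,197) in the side view, fits the description. The hub is at (346,227), the red pegs at (227,191) and (222,238), and the black pegs at (381,203) and (377,257).

```bash
cat > h.py <<'E'
import cv2,numpy as np
from station import robot,cams
def ray(c,u,v):
    E=c["extrinsics"];d=E[:3,:3]@np.array([(u-c["cx"])/c["fx"],(v-c["cy"])/c["fy"],1.]);return E[:3,3],d/np.linalg.norm(d)
def plane(c,p,z):
    o,d=ray(c,*p);return o+d*(z-o[2])/d[2]
def tri(c1,p1,c2,p2):
    o1,d1=ray(c1,*p1);o2,d2=ray(c2,*p2)
    A=np.c_[d1,-d2];t=np.linalg.lstsq(A,o2-o1,rcond=None)[0]
    a,b=o1+t[0]*d1,o2+t[1]*d2;return (a+b)/2,np.linalg.norm(a-b)
def proj(c,P):
    q=np.linalg.inv(c["extrinsics"])@np.r_[P,1];return q[:2]/q[2]*[c["fx"],c["fy"]]+[c["cx"],c["cy"]]
def mask(im,kind,box=None):
    h=cv2.cvtColor(im,cv2.COLOR_BGR2HSV);H,S,V=[h[...,i].astype(int) for i in range(3)]
    m={"orange":(H>=4)&(H<=14)&(S>150)&(V>60),"red":((H<=4)|(H>=174))&(S>150)&(V>70),"yellow":(H>=15)&(H<=28)&(S>110)&(V>120),
       "black":(V<48),"blue":(H>100)&(H<125)&(S>120)}[kind].astype(np.uint8)
    if box is not None:
        k=np.zeros_like(m);x0,y0,x1,y1=box;k[y0:y1,x0:x1]=1;m&=k
    return m
def blobs(m,amin=8):
    n,l,s,c=cv2.connectedComponentsWithStats(m)
    return [(c[i].round(1).tolist(),s[i].tolist()) for i in range(1,n) if s[i][4]>=amin]
E
python3 - <<'E'
from h import *
T=cams.read_camera("top");S=cams.read_camera("side");t,s=T["image"],S["image"]
print("T red",blobs(mask(t,"red",(190,150,260,280))));print("S red",blobs(mask(s,"red",(140,260,260,340))))
print("T or",blobs(mask(t,"orange",(420,220,520,290))));print("S or",blobs(mask(s,"orange",(330,140,420,230))))
print("T blk",blobs(mask(t,"black",(360,180,460,280))));print("S blk",blobs(mask(s,"black",(280,140,420,245))))
for c,box in((T,(280,140,330,300)),(S,(190,220,350,310))):
    m=mask(c["image"],"yellow",box);ys,xs=np.nonzero(m);P=np.array([plane(c,p,.0424) for p in zip(xs,ys)])
    vx,vy,x0,y0=cv2.fitLine(P[:,:2].astype(np.float32),cv2.DIST_HUBER,0,.01,.01).ravel();e=(P[:,:2]-[x0,y0])@[vx,vy]
    mid=np.array([x0,y0])+np.array([vx,vy])*(e.min()+e.max())/2
    print("line yaw",np.arctan(vy/vx),"mid",mid,"len",np.ptp(e))
a=cv2.resize(t[180:320,300:540],None,fx=3.3,fy=3.3,interpolation=2);b=cv2.resize(s[140:265,240:440],None,fx=3.3,fy=3.3,interpolation=2)
cv2.imwrite("pics/crop1.png",np.hstack([a[:412],b[:412]])[:, :1460]);cv2.imwrite("pics/crop1.png",cv2.resize(np.vstack([cv2.resize(a,(500,292)),cv2.resize(b,(500,308))]),None,fx=1,fy=1))
E
```

```text
T red [([226.6, 190.0], [223, 186, 8, 8, 44]), ([222.4, 237.1], [219, 234, 8, 8, 47])]
S red [([182.5, 292.0], [176, 281, 13, 24, 255]), ([230.5, 314.3], [224, 302, 13, 26, 280])]
T or [([488.5, 252.0], [486, 245, 9, 13, 41])]
S or [([381.9, 185.9], [376, 178, 13, 17, 190]), ([355.5, 209.2], [351, 203, 11, 13, 115])]
T blk [([436.9, 243.0], [435, 241, 5, 5, 18])]
S blk [([383.2, 159.9], [377, 144, 14, 33, 396]), ([356.6, 190.6], [353, 179, 8, 24, 163]), ([342.2, 196.5], [339, 195, 7, 4, 17]), ([294.2, 211.5], [291, 210, 8, 4, 28]), ([298.4, 228.9], [289, 224, 20, 11, 164]), ([342.1, 231.7], [339, 226, 7, 13, 66]), ([291.3, 239.8], [280, 234, 25, 9, 57]), ([312.4, 238.9], [310, 238, 5, 3, 8])]
line yaw -0.071234286 mid [0.5775352  0.03393889] len 0.4245556999423228
line yaw -0.07145071 mid [0.58856841 0.03198922] len 0.41067589357863277
```

View pics/crop1.png

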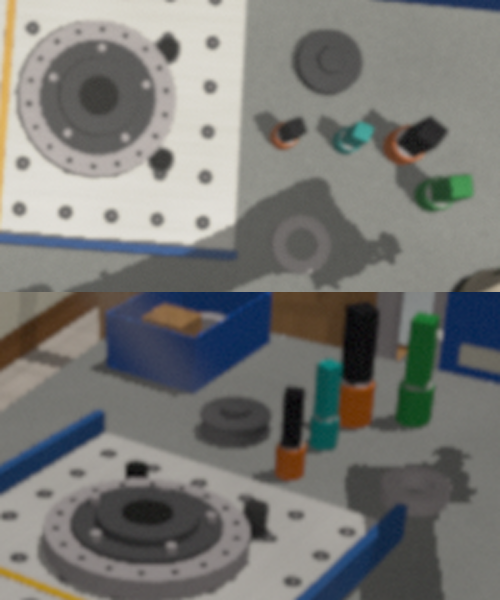

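The crop confirms the small orange/black tool, at about (438,244) in the top view, as the pusher. Next I'll compute positions.

Run:
```python
from h import *
T=cams.read_camera("top");S=cams.read_camera("side")
r=lambda a:np.round(a,4).tolist()
for a,b in(((226.6,190.0),(182.5,292)),((222.4,237.1),(230.5,314.3))):
    print("red top@.10",r(plane(T,a,.10)),"side@.075",r(plane(S,b,.075)),"tri",r(tri(T,a,S,(b[0],b[1]-9))[0]))
print("nose side@.023",r(plane(S,(355.5,209.2),.023)),"handle side@.086",r(plane(S,(356.6,190.6),.086)))
print("handle top tri",r(tri(T,(439.5,241.8),S,(357.2,180.5))), "nose mid tri",r(tri(T,(437.3,245),S,(355.5,209.2))))
# hub ring in top view: bright ring against dark flange; use saturation/gray window
g=cv2.GaussianBlur(cv2.cvtColor(T["image"],cv2.COLOR_BGR2GRAY),(3,3),0)
m=((g<185)).astype(np.uint8);m[:,:306]=0;m[:,387:]=0;m[:186]=0;m[268:]=0
m=cv2.morphologyEx(m,cv2.MORPH_OPEN,np.ones((9,9)))
c=max(cv2.findContours(m,0,1)[0],key=cv2.contourArea);e=cv2.fitEllipse(cv2.convexHull(c));print("ellipse",e)
print("hub c@.064",r(plane(T,e[0],.055)))
for p in((381,203),(377,257)):print("blk",r(plane(T,p,.06)))
s=robot.sense();R=cv2.Rodrigues(np.array(s["tool_rot"]))[0];print(r(R))
```

```text
red top@.10 [0.6742, 0.267, 0.1] side@.075 [0.6781, 0.2695, 0.075] tri [0.6744, 0.2672, 0.1024]
red top@.10 [0.5258, 0.2771, 0.1] side@.075 [0.5285, 0.28, 0.075] tri [0.5266, 0.2775, 0.1009]
nose side@.023 [0.5096, -0.3865, 0.023] handle side@.086 [0.5141, -0.3965, 0.086]Traceback (most recent call last):
  File "<stdin>", line 7, in <module>
  File "<stdin>", line 3, in <lambda>
    return _wrapfunc(a, 'round', decimals=decimals, out=out)
    return _wrapit(obj, method, *args, **kwds)
    conv = _array_converter(obj)
ValueError: setting an array element with a sequence. The requested array has an inhomogeneous shape after 1 dimensions. The detected shape was (2,) + inhomogeneous part.
```

Run:
```python
from h import *
T=cams.read_camera("top");S=cams.read_camera("side")
r=lambda a:np.round(a,4).tolist()
a=tri(T,(439.5,241.8),S,(357.2,180.5));print("handle top",r(a[0]),a[1]);a=tri(T,(437.3,245),S,(355.5,209.2));print("nose",r(a[0]),a[1])
g=cv2.GaussianBlur(cv2.cvtColor(T["image"],cv2.COLOR_BGR2GRAY),(3,3),0)
m=((g<185)).astype(np.uint8);m[:,:306]=0;m[:,387:]=0;m[:186]=0;m[268:]=0
m=cv2.morphologyEx(m,cv2.MORPH_OPEN,np.ones((9,9)))
c=max(cv2.findContours(m,0,1)[0],key=cv2.contourArea);e=cv2.fitEllipse(cv2.convexHull(c));print("ellipse",e)
print("hub",r(plane(T,e[0],.055)))
for p in((381,203),(377,257)):print("blk",r(plane(T,p,.06)))
s=robot.sense();R=cv2.Rodrigues(np.array(s["tool_rot"]))[0];print(r(R))
# shift for TCP such that pusher sits ahead of the TCP
tg=np.array([.49,-.45,.25]);print("shift cm",r(R.T@(tg-s["eef_pos"])*100))
```

```text
handle top [0.508, -0.3864, 0.1281] 0.0038206193725096784
nose [0.5135, -0.4003, 0.0147] 0.003388952960569159
ellipse ((352.53582763671875, 227.9231414794922), (77.95439147949219, 93.21187591552734), 99.1971664428711)
hub [0.5613, -0.1266, 0.055]
blk [0.6405, -0.2173, 0.06]
blk [0.468, -0.2024, 0.06]
[[0.9152, 0.4031, -0.0], [0.4031, -0.9152, 0.0002], [0.0001, -0.0002, -1.0]]
shift cm [26.7033, -1.5613, -1.876]
```

Call:
carry_out --motion '[{"fingers": -1,"x": 3.4,"y": -0.2,"z": -0.25},{"fingers": -1,"x": 3.4,"y": -0.2,"z": -0.25},{"fingers": -1,"x": 3.4,"y": -0.2,"z": -0.25},{"fingers": -1,"x": 3.4,"y": -0.2,"z": -0.25},{"fingers": -1,"x": 3.4,"y": -0.2,"z": -0.25},{"fingers": -1,"x": 3.4,"y": -0.2,"z": -0.25},{"fingers": -1,"x": 3.4,"y": -0.2,"z": -0.25},{"fingers": -1,"x": 2.9,"y": -0.2,"z": -0.25},{"fingers": -1},{"fingers": -1}]'

```text
schema error: expected keys fingers, x, y, z, ax, ay, az
```

Run:
```python
from h import *
s=robot.sense();c=cams.read_camera("wrist");cv2.imwrite("pics/w1.png",c["image"]);print(s["t"],s["eef_pos"],s["tool_rot"],np.round(s["joint_positions"],2),s["ft_force"])
```

```text
0.45 [ 0.25191076 -0.57191461  0.23121673] [-3.07403095e+00 -6.46948556e-01 -4.83567096e-05] [ 1.09  0.38  0.02  1.37 -0.01  1.39 -0.05] [ 0.43126296 -0.33263061 -0.23394298]
```

View pics/w1.png

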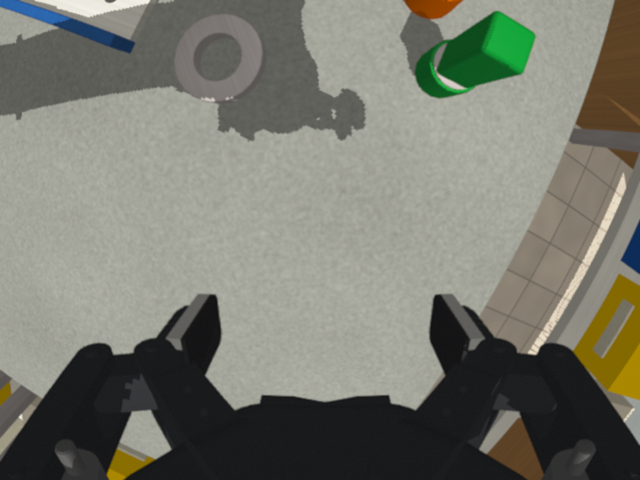

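The call was refused because every key must be given, so the arm has not moved and the picture is unchanged.

Call:
carry_out --motion '[{"fingers": -1,"x": 3.4,"y": -0.2,"z": -0.25,"ax": 0,"ay": 0,"az": 0},{"fingers": -1,"x": 3.4,"y": -0.2,"z": -0.25,"ax": 0,"ay": 0,"az": 0},{"fingers": -1,"x": 3.4,"y": -0.2,"z": -0.25,"ax": 0,"ay": 0,"az": 0},{"fingers": -1,"x": 3.4,"y": -0.2,"z": -0.25,"ax": 0,"ay": 0,"az": 0},{"fingers": -1,"x": 3.4,"y": -0.2,"z": -0.25,"ax": 0,"ay": 0,"az": 0},{"fingers": -1,"x": 3.4,"y": -0.2,"z": -0.25,"ax": 0,"ay": 0,"az": 0},{"fingers": -1,"x": 3.4,"y": -0.2,"z": -0.25,"ax": 0,"ay": 0,"az": 0},{"fingers": -1,"x": 2.9,"y": -0.2,"z": -0.25,"ax": 0,"ay": 0,"az": 0},{"fingers": -1,"x": 0,"y": 0,"z": 0,"ax": 0,"ay": 0,"az": 0}]'

```text
t: 1.25
eef_pos: [0.4969, -0.4434, 0.2512]
tool_rot: [-3.068, -0.662, -0.007]
ft_force: [1.1, 1.1, -0.1]
gripper_width: 0.085
grasp_force: 0.0
```

Run:
```python
from h import *
s=robot.sense();c=cams.read_camera("wrist");cv2.imwrite("pics/w2.png",c["image"]);print(s["t"],s["eef_pos"],s["tool_rot"],np.round(s["joint_positions"],2),s["ft_force"])
np.savez("w2.npz",p=s["eef_pos"],r=s["tool_rot"])
```

```text
1.25 [ 0.49689289 -0.44342806  0.2512048 ] [-3.06828095 -0.66208732 -0.00676626] [ 0.74  0.47 -0.09  1.2   0.03  1.47 -0.49] [ 1.05295421  1.13461545 -0.06571128]
```

View pics/w2.png

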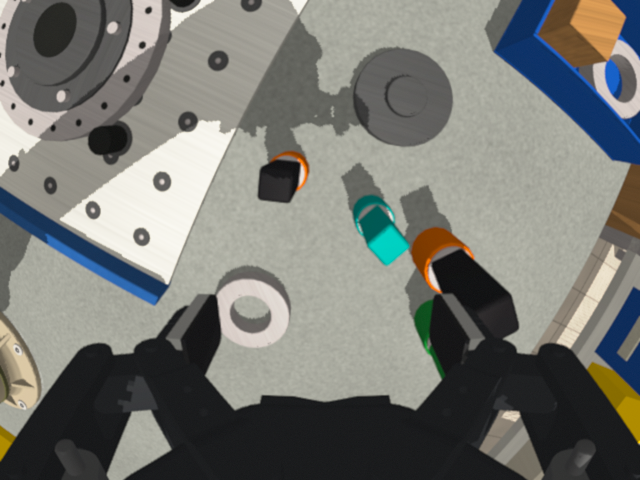

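The pusher shows at about (282,180) in the wrist view, with the ramp's lower edge to its left. I'll turn the tool so its x axis points uphill.

Call:
carry_out --motion '[{"fingers": -1,"x": 0,"y": 0,"z": 0,"ax": 0,"ay": 0,"az": -0.12},{"fingers": -1,"x": 0,"y": 0,"z": 0,"ax": 0,"ay": 0,"az": -0.12},{"fingers": -1,"x": 0,"y": 0,"z": 0,"ax": 0,"ay": 0,"az": -0.12},{"fingers": -1,"x": 0,"y": 0,"z": 0,"ax": 0,"ay": 0,"az": -0.12},{"fingers": -1,"x": 0,"y": 0,"z": 0,"ax": 0,"ay": 0,"az": -0.12},{"fingers": -1,"x": 0,"y": 0,"z": 0,"ax": 0,"ay": 0,"az": -0.12},{"fingers": -1,"x": 0,"y": 0,"z": 0,"ax": 0,"ay": 0,"az": -0.12},{"fingers": -1,"x": 0,"y": 0,"z": 0,"ax": 0,"ay": 0,"az": -0.12},{"fingers": -1,"x": 0,"y": 0,"z": 0,"ax": 0,"ay": 0,"az": -0.12},{"fingers": -1,"x": 0,"y": 0,"z": 0,"ax": 0,"ay": 0,"az": 0}]'

```text
t: 2.13
eef_pos: [0.4886, -0.4507, 0.2512]
tool_rot: [-2.3, -2.14, 0.001]
ft_force: [0.3, -0.5, -0.1]
gripper_width: 0.0852
grasp_force: 0.0
```

```bash
cat >> h.py <<'E'
def wray(c,s,u,v):
    a=np.array([u-c["cx"],v-c["cy"]]);r=np.hypot(*a);th=r/c["fx"]
    d=np.r_[a/max(r,1e-9)*np.sin(th),np.cos(th)]
    X=np.eye(4);X[:3,:3]=cv2.Rodrigues(np.array(s["tool_rot"]))[0];X[:3,3]=s["eef_pos"];X=X@c["hand_eye"]
    return X[:3,3],X[:3,:3]@d
def wplane(c,s,p,z):
    o,d=wray(c,s,*p);return o+d*(z-o[2])/d[2]
E
python3 - <<'E'
from h import *
s=robot.sense();c=cams.read_camera("wrist");cv2.imwrite("pics/w3.png",c["image"]);print(s["t"],s["eef_pos"],s["tool_rot"],np.round(s["joint_positions"],2),s["ft_force"])
h=cv2.cvtColor(c["image"],cv2.COLOR_BGR2HSV)
print("or",blobs(mask(c["image"],"orange"),40));print("bk",blobs(mask(c["image"],"black",(0,0,640,290)),200))
E
```

```text
2.1333 [ 0.48864272 -0.45073216  0.25122342] [-2.29976314e+00 -2.14004054e+00  9.06066744e-04] [ 0.87  0.48 -0.26  1.2   0.12  1.48  0.55] [ 0.2929655  -0.52770867 -0.10949237]
or [([335.4, 140.5], [325, 127, 31, 39, 155]), ([338.7, 306.8], [315, 288, 52, 53, 1184]), ([621.8, 389.4], [618, 382, 8, 15, 42]), ([7.0, 439.0], [0, 426, 22, 35, 351]), ([123.2, 440.1], [120, 435, 8, 10, 46])]
bk [([350.7, 150.4], [330, 131, 42, 41, 1165])]
```

View pics/w3.png

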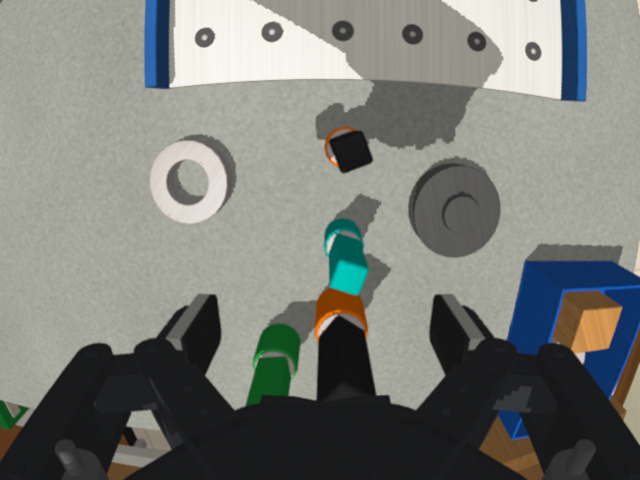

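Run:
```python
from h import *
r=lambda a:np.round(a,4).tolist()
s=robot.sense();c=cams.read_camera("wrist");im=c["image"];S=cams.read_camera("side")
m=mask(im,"black",(320,120,390,185));P=np.argwhere(m)[:,::-1].astype(np.float32)
print("pix rect",cv2.minAreaRect(P))
W=np.array([wplane(c,s,p,.126)[:2] for p in P],np.float32)*1000
q=cv2.minAreaRect(W);print("world rect mm",q, "corners",r(cv2.boxPoints(q)))
o1,d1=wray(c,s,*cv2.minAreaRect(P)[0]);o2,d2=ray(S,357.2,180.5)
t=np.linalg.lstsq(np.c_[d1,-d2],o2-o1,rcond=None)[0];print("tri top",r(o1+t[0]*d1),r(o2+t[1]*d2))
# turquoise
h=cv2.cvtColor(im,cv2.COLOR_BGR2HSV);tm=((h[...,0]>80)&(h[...,0]<98)&(h[...,1]>120)).astype(np.uint8)
print("turq",blobs(tm,100))
hs=cv2.cvtColor(S["image"],cv2.COLOR_BGR2HSV);print("turqS",blobs(((hs[...,0]>80)&(hs[...,0]<98)&(hs[...,1]>120)).astype(np.uint8),30))
for z in(.12,.14,.16):print(z,r(wplane(c,s,(350,274),z)))
print("turq base", r(wplane(c,s,(343,236),.02)))
# ramp lower edge in wrist view: corners at plate height .0202
for p in((167,88),(562,99)):print("edge",r(wplane(c,s,p,.0202)))
```

```text
pix rect ((350.1034851074219, 150.2586212158203), (35.467811584472656, 34.16794204711914), 68.19859313964844)
world rect mm ((511.50982666015625, -396.9700622558594), (24.577245712280273, 25.66864013671875), 17.875669479370117) corners [[495.875, -388.52740478515625], [503.7539978027344, -412.956787109375], [527.1447143554688, -405.4128112792969], [519.2656860351562, -380.9833068847656]]
tri top [0.5117, -0.3971, 0.1224] [0.5141, -0.3962, 0.1225]
turq [([346.1, 257.9], [325, 218, 44, 77, 2292])]
turqS [([370.2, 185.2], [364, 167, 14, 37, 316])]
0.12 [0.5056, -0.4939, 0.12]
0.14 [0.5048, -0.4858, 0.14]
0.16 [0.504, -0.4776, 0.16]
turq base [0.5049, -0.4911, 0.02]
edge [0.3338, -0.3155, 0.0202]
edge [0.7684, -0.3489, 0.0202]
```

Call:
carry_out --motion '[{"fingers": -1,"x": 0,"y": 0,"z": 0,"ax": 0,"ay": 0,"az": -0.096},{"fingers": -1,"x": 0,"y": 0,"z": 0,"ax": 0,"ay": 0,"az": -0.096},{"fingers": -1,"x": 0,"y": 0,"z": 0,"ax": 0,"ay": 0,"az": -0.096},{"fingers": -1,"x": 0,"y": 0,"z": 0,"ax": 0,"ay": 0,"az": -0.096},{"fingers": -1,"x": 2.2,"y": 1.9,"z": 0,"ax": 0,"ay": 0,"az": 0},{"fingers": -1,"x": 2.2,"y": 1.9,"z": 0,"ax": 0,"ay": 0,"az": 0},{"fingers": -1,"x": 0,"y": 0,"z": 3,"ax": 0,"ay": 0,"az": 0},{"fingers": -1,"x": 0,"y": 0,"z": 3,"ax": 0,"ay": 0,"az": 0},{"fingers": -1,"x": 0,"y": 0,"z": 0,"ax": 0,"ay": 0,"az": 0},{"fingers": -1,"x": 0,"y": 0,"z": 0,"ax": 0,"ay": 0,"az": 0}]'

```text
t: 3.12
eef_pos: [0.5113, -0.3961, 0.19]
tool_rot: [-1.855, -2.53, 0.001]
ft_force: [-0.2, 0.1, 0.5]
gripper_width: 0.0857
grasp_force: 0.0
```

Run:
```python
from h import *
r=lambda a:np.round(a,4).tolist()
s=robot.sense();R=cv2.Rodrigues(np.array(s["tool_rot"]))[0]
print(s["eef_pos"],r(R),np.degrees(np.arctan2(R[1,0],R[0,0])),"cm",r(R.T@(np.array([.5115,-.397,.076])-s["eef_pos"])*100))
c=cams.read_camera("wrist")
m=mask(c["image"],"black",(220,180,430,420));P=np.argwhere(m)[:,::-1].astype(np.float32)
for b in blobs(m,200):print(b)
```

```text
[ 0.51134069 -0.39613359  0.19000014] [[-0.3006, 0.9537, -0.0035], [0.9537, 0.3007, 0.002], [0.003, -0.0027, -1.0]] 107.49664520139662 cm [-0.1212, 0.0201, 11.3997]
([325.8, 241.3], [305, 208, 42, 65, 2500])
([315.5, 408.3], [220, 387, 210, 33, 4454])
```

Call:
carry_out --motion '[{"fingers": -1,"x": -0.05,"y": 0,"z": 2.85,"ax": 0,"ay": 0,"az": 0},{"fingers": -1,"x": -0.05,"y": 0,"z": 2.85,"ax": 0,"ay": 0,"az": 0},{"fingers": -1,"x": 0,"y": 0,"z": 2.85,"ax": 0,"ay": 0,"az": 0},{"fingers": -1,"x": 0,"y": 0,"z": 2.85,"ax": 0,"ay": 0,"az": 0},{"fingers": -1,"x": 0,"y": 0,"z": 0,"ax": 0,"ay": 0,"az": 0},{"fingers": 1,"x": 0,"y": 0,"z": 0,"ax": 0,"ay": 0,"az": 0},{"fingers": 1,"x": 0,"y": 0,"z": 0,"ax": 0,"ay": 0,"az": 0},{"fingers": 1,"x": 0,"y": 0,"z": 0,"ax": 0,"ay": 0,"az": 0},{"fingers": 1,"x": 0,"y": 0,"z": 0,"ax": 0,"ay": 0,"az": 0},{"fingers": 1,"x": 0,"y": 0,"z": 0,"ax": 0,"ay": 0,"az": 0}]'

```text
t: 4.0
eef_pos: [0.5137, -0.3979, 0.0792]
tool_rot: [1.853, 2.534, -0.0]
ft_force: [-4.4, -2.2, 17.0]
gripper_width: 0.0257
grasp_force: 28.0
```

Call:
carry_out --motion '[{"fingers": 1,"x": 0,"y": 0,"z": 0,"ax": 0,"ay": 0,"az": 0},{"fingers": 1,"x": 0,"y": 0,"z": 0,"ax": 0,"ay": 0,"az": 0},{"fingers": 1,"x": 0,"y": 0,"z": 0,"ax": 0,"ay": 0,"az": 0}]'

```text
t: 4.25
eef_pos: [0.5135, -0.3981, 0.0793]
tool_rot: [1.853, 2.533, -0.001]
ft_force: [-2.5, 0.6, 6.1]
gripper_width: 0.0256
grasp_force: 58.9
```

Call:
carry_out --motion '[{"fingers": 1,"x": 0,"y": 0,"z": -2.0,"ax": 0,"ay": 0,"az": 0},{"fingers": 1,"x": 0,"y": 0,"z": -2.0,"ax": 0,"ay": 0,"az": 0},{"fingers": 1,"x": 0,"y": 0,"z": 0,"ax": 0,"ay": 0,"az": 0.095},{"fingers": 1,"x": 0,"y": 0,"z": 0,"ax": 0,"ay": 0,"az": 0.095},{"fingers": 1,"x": 0,"y": 0,"z": 0,"ax": 0,"ay": 0,"az": 0.095},{"fingers": 1,"x": 0,"y": 0,"z": 0,"ax": 0,"ay": 0,"az": 0.094},{"fingers": 1,"x": 3.0,"y": 0.8,"z": 0,"ax": 0,"ay": 0,"az": 0},{"fingers": 1,"x": 3.0,"y": 0.8,"z": 0,"ax": 0,"ay": 0,"az": 0},{"fingers": 1,"x": 3.0,"y": 0.8,"z": 0,"ax": 0,"ay": 0,"az": 0},{"fingers": 1,"x": 3.0,"y": 0.8,"z": 0,"ax": 0,"ay": 0,"az": 0}]'

```text
t: 5.08
eef_pos: [0.5536, -0.2784, 0.1175]
tool_rot: [-2.299, -2.141, -0.0]
ft_force: [1.0, -0.5, -2.0]
gripper_width: 0.0252
grasp_force: 59.5
```

Call:
carry_out --motion '[{"fingers": 1,"x": 0,"y": 0,"z": 0,"ax": 0,"ay": 0,"az": 0},{"fingers": 1,"x": 0,"y": 0,"z": 0,"ax": 0,"ay": 0,"az": 0},{"fingers": 1,"x": 0,"y": 0,"z": 0,"ax": 0,"ay": 0,"az": 0}]'

```text
t: 5.33
eef_pos: [0.5532, -0.2801, 0.1175]
tool_rot: [2.298, 2.141, -0.001]
ft_force: [-0.7, -0.2, -2.6]
gripper_width: 0.0255
grasp_force: 59.4
```

Run:
```python
from h import *
s=robot.sense();c=cams.read_camera("wrist");cv2.imwrite("pics/w4.png",c["image"]);print(s["t"],s["eef_pos"],s["tool_rot"],np.round(s["joint_positions"],2),s["ft_force"],s["gripper_width"])
```

```text
5.3333 [ 0.55322379 -0.28010748  0.11747214] [ 2.29832463e+00  2.14146014e+00 -9.39077158e-04] [ 0.64  0.47 -0.31  1.53  0.15  1.17  0.24] [-0.6551163  -0.18789601 -2.58527314] 0.02545520534872092
```

View pics/w4.png

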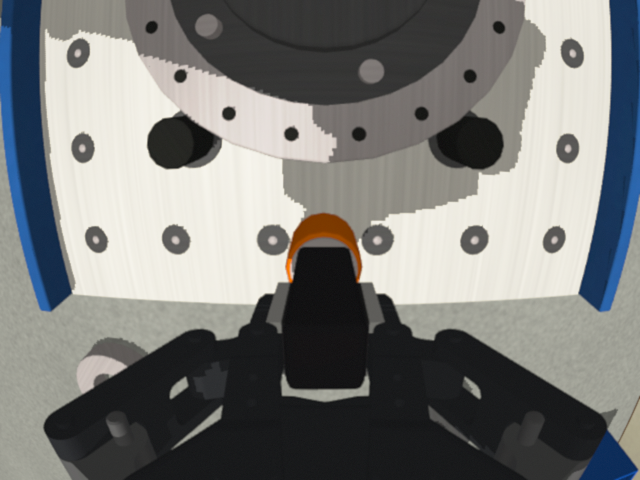

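The wrist view shows the hub ring's lower edge at about (330,162), the dark flange arc, the black pegs at (172,142) and (478,142), and the orange nose at (324,240) held straight.

```bash
cat > m.py <<'E'
from h import *
import sys,json
YAW=-.0713;EX=np.array([np.cos(YAW),np.sin(YAW)]);EY=np.array([-np.sin(YAW),np.cos(YAW)]);C=np.array([.5745,-.007])
def ramp(p):d=np.array(p)[:2]-C;return np.array([d@EX,d@EY])*1000
def circ(W):
    A=np.c_[2*W,np.ones(len(W))];k=np.ones(len(W),bool)
    for _ in range(4):
        a=np.linalg.lstsq(A[k],(W[k]**2).sum(1),rcond=None)[0];R=np.sqrt(a[2]+a[:2]@a[:2])
        e=np.abs(np.hypot(*(W-a[:2]).T)-R);k=e<max(1.0,2*np.median(e))
    return a[:2],R,e[k].std(),k.sum()
def look(s,c,thr=85):
    im=c["image"];tcp=np.array(s["eef_pos"]);n=ramp(tcp)
    zp=.04+.061*(n[1]+140)/1000
    g=cv2.GaussianBlur(cv2.cvtColor(im,cv2.COLOR_BGR2GRAY),(5,5),0)
    m=(g<thr).astype(np.uint8);m[210:]=0
    _,l,st,_=cv2.connectedComponentsWithStats(m);i=1+np.argmax(st[1:,4]);
    hull=np.concatenate(cv2.findContours((l==i).astype(np.uint8),0,1)[0]);hull=cv2.convexHull(hull)[:,0]
    full=np.zeros_like(m);cv2.fillConvexPoly(full,hull,1)
    P=np.concatenate(cv2.findContours(full,0,1)[0])[:,0];P=P[(P[:,1]>3)&(P[:,0]>3)&(P[:,0]<636)]
    W=np.array([ramp(wplane(c,s,p,zp+.034)) for p in P]);h,R,e,k=circ(W)
    b=max(blobs(mask(im,"orange",(270,190,380,300)),40),key=lambda b:b[1][4])[1]
    nx=ramp(wplane(c,s,(b[0]+b[2]/2-.5,b[1]+12),zp+.03))[0]
    return n,h,R,e,k,nx,zp
if __name__=="__main__":
    s=robot.sense();c=cams.read_camera("wrist");n,h,R,e,k,nx,zp=look(s,c)
    f=np.array(s["ft_force"]);ang=2*np.arctan2(s["tool_rot"][1],s["tool_rot"][0])
    print(f"t {s['t']:.2f} tcp ramp {n.round(1)} z {s['eef_pos'][2]:.4f} want {zp-.0085+.005+.0793:.4f} nose_x {nx:.1f} hub {h.round(1)} R {R:.1f} e {e:.2f} k {k} offset(hub-nose) {h[0]-nx:.2f}/{h[0]-n[0]:.2f} gap {h[1]-n[1]-140:.1f} F {f[:2]@EX:.2f} {f[:2]@EY:.2f} {f[2]:.2f} yaw {np.degrees(ang)%360:.2f}")
    with open("log.jsonl","a") as o:o.write(json.dumps([s['t'],n.tolist(),nx,h.tolist(),(f[:2]@EY)])+"\n")
E
python3 m.py
python3 - <<'E'
from m import *
s=robot.sense();c=cams.read_camera("wrist")
for t in(70,80,95):print(t,look(s,c,t)[1:5])
P=[(150,164),(180,75)]
for p in((172,142),(478,142)):print("peg",ramp(wplane(c,s,p,.0275+.04)))
# ring outer edge bottom and red pegs
print("ring edge",ramp(wplane(c,s,(330,162),.0635)));print("red mid",ramp([.6005,.272]))
E
```

```text
t 5.38 tcp ramp [  -2.1 -274.9] z 0.1174 want 0.1076 nose_x -2.9 hub [  -1.5 -101.9] R 88.7 e 0.17 k 347 offset(hub-nose) 1.39/0.62 gap 33.0 F -1.21 0.04 -1.83 yaw 85.85
70 (array([  -1.50898568, -102.21433886]), np.float64(88.14496501679939), np.float64(0.1510325804304057), np.int64(343))
80 (array([  -1.50194684, -102.03526815]), np.float64(88.54632057235642), np.float64(0.16519835612804148), np.int64(345))
95 (array([  -1.48493931, -101.93813318]), np.float64(88.9967684923979), np.float64(0.1914039916177), np.int64(347))
peg [ -84.80943478 -209.14903062]
peg [  81.23445666 -209.46523568]
ring edge [   0.81199425 -222.9443208 ]
red mid [  6.05809046 280.14335534]
```

Call:
carry_out --motion '[{"fingers": 1,"x": 0,"y": 0.07,"z": 0.4,"ax": 0,"ay": 0,"az": 0},{"fingers": 1,"x": 0.8,"y": 0.07,"z": 0.37,"ax": 0,"ay": 0,"az": 0},{"fingers": 1,"x": 1.0,"y": 0,"z": 0,"ax": 0,"ay": 0,"az": 0},{"fingers": 1,"x": 0.7,"y": 0,"z": 0,"ax": 0,"ay": 0,"az": 0},{"fingers": 1,"x": 0.2,"y": 0,"z": 0,"ax": 0,"ay": 0,"az": 0},{"fingers": 1,"x": 0,"y": 0,"z": 0,"ax": 0,"ay": 0,"az": 0},{"fingers": 1,"x": 0,"y": 0,"z": 0,"ax": 0,"ay": 0,"az": 0}]'

```text
t: 6.07
eef_pos: [0.5569, -0.2527, 0.1099]
tool_rot: [2.298, 2.142, 0.0]
ft_force: [-0.4, -0.5, -2.5]
gripper_width: 0.0256
grasp_force: 59.3
```

```bash
python3 m.py
python3 - <<'E'
from m import *
c=cams.read_camera("wrist");cv2.imwrite("pics/w5.png",c["image"][60:320,120:520])
E
```

```text
t 6.07 tcp ramp [  -0.  -246.4] z 0.1099 want 0.1093 nose_x -0.7 hub [  -1.5 -101.8] R 88.5 e 0.16 k 305 offset(hub-nose) -0.79/-1.52 gap 4.5 F -0.34 -0.57 -2.52 yaw 85.97
```

View pics/w5.png

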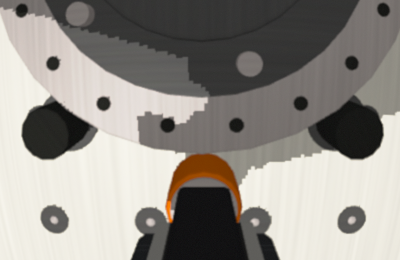

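The picture shows the nose about 4 mm short of the ring and nearly centred.

Call:
carry_out --motion '[{"fingers": 1,"x": 0.05,"y": -0.05,"z": 0,"ax": 0,"ay": 0,"az": 0},{"fingers": 1,"x": 0.06,"y": -0.05,"z": 0,"ax": 0,"ay": 0,"az": 0},{"fingers": 1,"x": 0.06,"y": 0,"z": 0,"ax": 0,"ay": 0,"az": 0},{"fingers": 1,"x": 0.06,"y": 0,"z": 0,"ax": 0,"ay": 0,"az": 0},{"fingers": 1,"x": 0.06,"y": 0,"z": 0,"ax": 0,"ay": 0,"az": 0},{"fingers": 1,"x": 0.06,"y": 0,"z": 0,"ax": 0,"ay": 0,"az": 0},{"fingers": 1,"x": 0.06,"y": 0,"z": 0,"ax": 0,"ay": 0,"az": 0},{"fingers": 1,"x": 0.03,"y": 0,"z": 0,"ax": 0,"ay": 0,"az": 0}]'

```text
t: 6.83
eef_pos: [0.5559, -0.2492, 0.1097]
tool_rot: [2.299, 2.14, -0.001]
ft_force: [0.5, -2.8, -2.5]
gripper_width: 0.0257
grasp_force: 59.4
```

```bash
python3 m.py
```

```text
t 6.83 tcp ramp [  -1.3 -242.9] z 0.1097 want 0.1095 nose_x -2.0 hub [  -1.6 -101.8] R 88.5 e 0.16 k 314 offset(hub-nose) 0.38/-0.34 gap 1.1 F 0.71 -2.73 -2.55 yaw 85.90
```

Call:
carry_out --motion '[{"fingers": 1,"x": 0.04,"y": 0,"z": -0.01,"ax": 0,"ay": 0,"az": 0},{"fingers": 1,"x": 0.08,"y": 0,"z": -0.01,"ax": 0,"ay": 0,"az": 0},{"fingers": 1,"x": 0.12,"y": 0,"z": -0.01,"ax": 0,"ay": 0,"az": 0},{"fingers": 1,"x": 0.18,"y": 0,"z": -0.01,"ax": 0,"ay": 0,"az": 0},{"fingers": 1,"x": 0.22,"y": 0,"z": -0.01,"ax": 0,"ay": 0,"az": 0},{"fingers": 1,"x": 0.22,"y": 0,"z": -0.01,"ax": 0,"ay": 0,"az": 0},{"fingers": 1,"x": 0.18,"y": 0,"z": -0.01,"ax": 0,"ay": 0,"az": 0},{"fingers": 1,"x": 0.12,"y": 0,"z": -0.01,"ax": 0,"ay": 0,"az": 0},{"fingers": 1,"x": 0.06,"y": 0,"z": -0.01,"ax": 0,"ay": 0,"az": 0}]'

```text
t: 7.63
eef_pos: [0.557, -0.236, 0.1105]
tool_rot: [-2.298, -2.141, -0.0]
ft_force: [0.2, -2.6, -4.1]
gripper_width: 0.0255
grasp_force: 59.3
```

```bash
cat > ctl.py <<'E'
# usage: ctl.py ref rows ; fits lateral state since float start, gives nose shift
import subprocess,json,sys,numpy as np
from scipy.linalg import expm
print(subprocess.run(["python3","m.py"],capture_output=True,text=True).stdout.strip())
ref,rows=float(sys.argv[1]),int(sys.argv[2]);T=rows/12+.05;w2=.6/.14;w=w2**.5;T0=6.9;LAG=.06
L=[json.loads(l) for l in open("log.jsonl")];L=[l for l in L if l[0]>6.5][-6:]
def step(A0,dt,pts):  # affine in (x0,v0,b,1): A rows x,v ; xn known + b
    F=np.array([[0,1,0,0],[w2,-.27,-w2,0],[0,0,0,0],[0,0,0,0.]])
    n=max(1,int(round(dt/.01)))
    M=A0
    for i in range(n):
        G=F.copy();G[1,3]=-w2*pts((i+.5)*dt/n);M=expm(G*dt/n)@M
    return M
M=np.eye(4);A=[[1,0,0]];y=[L[0][3][0]];first=L[0][0]<7
for a,b in zip(L,L[1:]):
    t0,t1=a[0],b[0];xa,xb=a[1][0],b[1][0]
    if t0<T0: t0+=.15     # float starts a little into the first move
    M=step(M,t1-t0,lambda t:xa+(xb-xa)*np.clip((t-LAG)/.25,0,1));A.append(M[0,:3]);y.append(b[3][0]-M[0,3])
A=np.array(A);y=np.array(y);sig=.25
P=[np.r_[A/sig],np.array([[0,0,1/.5]])];q=[y/sig,np.array([-.35/.5])]
if first:P.append(np.array([[0,1/1.,0]]));q.append(np.array([0.]))
p=np.linalg.lstsq(np.vstack(P),np.concatenate(q),rcond=None)[0]
X=M@np.r_[p,1];r=A@p-y
x,v,b=X[0],X[1],p[2];xn=L[-1][1][0]
f=lambda d:step(np.eye(4),T,lambda t:xn+d*np.clip((t-LAG)/.25,0,1))@np.array([x,v,b,1])
um=lambda d:(lambda z:z[0]+z[1]/w)(f(d))
u0,u1=um(0),um(1);d=(ref-u0)/(u1-u0);z=f(d)
print(f"x {x:.2f} v {v:.2f} b {b:.2f} offs {x-xn-b:.2f} res {r.round(2)} | free end u {u0:.1f} | shift nose y {d:.2f} mm -> x {z[0]:.1f} v {z[1]:.1f}")
E
python3 ctl.py 0 10
```

```text
t 7.63 tcp ramp [  -1.2 -229.7] z 0.1105 want 0.1103 nose_x -1.9 hub [ -1.6 -88.6] R 88.6 e 0.17 k 327 offset(hub-nose) 0.28/-0.46 gap 1.0 F 0.37 -2.54 -4.06 yaw 85.95
x -1.65 v -0.12 b -0.36 offs -0.10 res [ 0. -0.] | free end u -2.4 | shift nose y -0.81 mm -> x -1.1 v 2.2
```

Call:
carry_out --motion '[{"fingers": 1,"x": 0.08,"y": -0.03,"z": -0.016,"ax": 0,"ay": 0,"az": 0},{"fingers": 1,"x": 0.18,"y": -0.03,"z": -0.016,"ax": 0,"ay": 0,"az": 0},{"fingers": 1,"x": 0.28,"y": -0.02,"z": -0.016,"ax": 0,"ay": 0,"az": 0},{"fingers": 1,"x": 0.36,"y": 0,"z": -0.016,"ax": 0,"ay": 0,"az": 0},{"fingers": 1,"x": 0.4,"y": 0,"z": -0.016,"ax": 0,"ay": 0,"az": 0},{"fingers": 1,"x": 0.4,"y": 0,"z": -0.016,"ax": 0,"ay": 0,"az": 0},{"fingers": 1,"x": 0.36,"y": 0,"z": -0.016,"ax": 0,"ay": 0,"az": 0},{"fingers": 1,"x": 0.28,"y": 0,"z": -0.016,"ax": 0,"ay": 0,"az": 0},{"fingers": 1,"x": 0.18,"y": 0,"z": -0.016,"ax": 0,"ay": 0,"az": 0},{"fingers": 1,"x": 0.08,"y": 0,"z": -0.016,"ax": 0,"ay": 0,"az": 0}]'

```text
t: 8.52
eef_pos: [0.5581, -0.2095, 0.1121]
tool_rot: [-2.298, -2.142, -0.001]
ft_force: [-0.0, -3.3, -3.7]
gripper_width: 0.0253
grasp_force: 59.3
```

```bash
python3 ctl.py 2 10
```

```text
t 8.52 tcp ramp [  -1.9 -203.1] z 0.1121 want 0.1120 nose_x -2.7 hub [ -1.4 -62.1] R 88.6 e 0.16 k 344 offset(hub-nose) 1.25/0.50 gap 1.0 F 0.19 -3.33 -3.66 yaw 85.99
x -1.44 v 1.28 b -0.31 offs 0.81 res [ 0.01 -0.02  0.  ] | free end u 5.7 | shift nose y 1.22 mm -> x 0.4 v 3.3
```

Works well. Continuing.

Call:
carry_out --motion '[{"fingers": 1,"x": 0.08,"y": 0.04,"z": -0.016,"ax": 0,"ay": 0,"az": 0},{"fingers": 1,"x": 0.18,"y": 0.04,"z": -0.016,"ax": 0,"ay": 0,"az": 0},{"fingers": 1,"x": 0.28,"y": 0.04,"z": -0.016,"ax": 0,"ay": 0,"az": 0},{"fingers": 1,"x": 0.36,"y": 0,"z": -0.016,"ax": 0,"ay": 0,"az": 0},{"fingers": 1,"x": 0.4,"y": 0,"z": -0.016,"ax": 0,"ay": 0,"az": 0},{"fingers": 1,"x": 0.4,"y": 0,"z": -0.016,"ax": 0,"ay": 0,"az": 0},{"fingers": 1,"x": 0.36,"y": 0,"z": -0.016,"ax": 0,"ay": 0,"az": 0},{"fingers": 1,"x": 0.28,"y": 0,"z": -0.016,"ax": 0,"ay": 0,"az": 0},{"fingers": 1,"x": 0.18,"y": 0,"z": -0.016,"ax": 0,"ay": 0,"az": 0},{"fingers": 1,"x": 0.08,"y": 0,"z": -0.016,"ax": 0,"ay": 0,"az": 0}]'

```text
t: 9.4
eef_pos: [0.5611, -0.1836, 0.1137]
tool_rot: [-2.297, -2.142, -0.001]
ft_force: [-0.0, -2.8, -3.8]
gripper_width: 0.0253
grasp_force: 59.3
```

```bash
python3 ctl.py 3 10
```

```text
t 9.40 tcp ramp [  -0.8 -177.1] z 0.1137 want 0.1135 nose_x -1.3 hub [ -1.5 -36. ] R 88.6 e 0.16 k 363 offset(hub-nose) -0.18/-0.67 gap 1.1 F 0.19 -2.77 -3.82 yaw 85.99
x -1.45 v -0.59 b -0.11 offs -0.53 res [ 0.04  0.07 -0.2   0.03] | free end u -5.5 | shift nose y -2.79 mm -> x 0.0 v 6.2
```

Call:
carry_out --motion '[{"fingers": 1,"x": 0.08,"y": -0.06,"z": -0.016,"ax": 0,"ay": 0,"az": 0},{"fingers": 1,"x": 0.18,"y": -0.06,"z": -0.016,"ax": 0,"ay": 0,"az": 0},{"fingers": 1,"x": 0.28,"y": -0.06,"z": -0.016,"ax": 0,"ay": 0,"az": 0},{"fingers": 1,"x": 0.36,"y": 0,"z": -0.016,"ax": 0,"ay": 0,"az": 0},{"fingers": 1,"x": 0.4,"y": 0,"z": -0.016,"ax": 0,"ay": 0,"az": 0},{"fingers": 1,"x": 0.4,"y": 0,"z": -0.016,"ax": 0,"ay": 0,"az": 0},{"fingers": 1,"x": 0.36,"y": 0,"z": -0.016,"ax": 0,"ay": 0,"az": 0},{"fingers": 1,"x": 0.28,"y": 0,"z": -0.016,"ax": 0,"ay": 0,"az": 0},{"fingers": 1,"x": 0.18,"y": 0,"z": -0.016,"ax": 0,"ay": 0,"az": 0},{"fingers": 1,"x": 0.08,"y": 0,"z": -0.016,"ax": 0,"ay": 0,"az": 0}]'

```text
t: 10.28
eef_pos: [0.5611, -0.1576, 0.1153]
tool_rot: [-2.298, -2.142, -0.001]
ft_force: [-0.1, -2.8, -2.8]
gripper_width: 0.0252
grasp_force: 59.3
```

```bash
python3 ctl.py 3 10
```

```text
t 10.28 tcp ramp [  -2.6 -151.2] z 0.1153 want 0.1151 nose_x -3.1 hub [ -0.4 -10. ] R 88.6 e 0.15 k 394 offset(hub-nose) 2.74/2.24 gap 1.1 F 0.10 -2.84 -2.78 yaw 85.99
x -0.41 v 3.92 b -0.16 offs 2.39 res [ 0.03  0.03 -0.22  0.12 -0.01] | free end u 21.0 | shift nose y 5.95 mm -> x 2.5 v 1.1
```

Call:
carry_out --motion '[{"fingers": 1,"x": 0.08,"y": 0.19,"z": -0.016,"ax": 0,"ay": 0,"az": 0},{"fingers": 1,"x": 0.18,"y": 0.19,"z": -0.016,"ax": 0,"ay": 0,"az": 0},{"fingers": 1,"x": 0.28,"y": 0.19,"z": -0.016,"ax": 0,"ay": 0,"az": 0},{"fingers": 1,"x": 0.36,"y": 0,"z": -0.016,"ax": 0,"ay": 0,"az": 0},{"fingers": 1,"x": 0.4,"y": 0,"z": -0.016,"ax": 0,"ay": 0,"az": 0},{"fingers": 1,"x": 0.4,"y": 0,"z": -0.016,"ax": 0,"ay": 0,"az": 0},{"fingers": 1,"x": 0.36,"y": 0,"z": -0.016,"ax": 0,"ay": 0,"az": 0},{"fingers": 1,"x": 0.28,"y": 0,"z": -0.016,"ax": 0,"ay": 0,"az": 0},{"fingers": 1,"x": 0.18,"y": 0,"z": -0.016,"ax": 0,"ay": 0,"az": 0},{"fingers": 1,"x": 0.08,"y": 0,"z": -0.016,"ax": 0,"ay": 0,"az": 0}]'

```text
t: 11.17
eef_pos: [0.5686, -0.132, 0.1169]
tool_rot: [-2.298, -2.142, -0.001]
ft_force: [-0.7, -3.6, -3.8]
gripper_width: 0.0253
grasp_force: 59.3
```

```bash
python3 ctl.py 3 10
```

```text
t 11.17 tcp ramp [   3.  -125.1] z 0.1169 want 0.1167 nose_x 2.6 hub [ 0.2 16.1] R 88.6 e 0.20 k 425 offset(hub-nose) -2.41/-2.90 gap 1.2 F -0.43 -3.62 -3.80 yaw 85.99
x 0.21 v -3.15 b -0.03 offs -2.80 res [ 0.04  0.13 -0.11  0.16 -0.37  0.06] | free end u -21.2 | shift nose y -7.98 mm -> x -0.1 v 6.4
```

Call:
carry_out --motion '[{"fingers": 1,"x": 0.1,"y": -0.2,"z": -0.01,"ax": 0,"ay": 0,"az": 0},{"fingers": 1,"x": 0.2,"y": -0.2,"z": -0.01,"ax": 0,"ay": 0,"az": 0},{"fingers": 1,"x": 0.25,"y": -0.2,"z": -0.01,"ax": 0,"ay": 0,"az": 0},{"fingers": 1,"x": 0.25,"y": 0,"z": -0.01,"ax": 0,"ay": 0,"az": 0},{"fingers": 1,"x": 0.15,"y": 0,"z": -0.01,"ax": 0,"ay": 0,"az": 0},{"fingers": 1,"x": 0.05,"y": 0,"z": -0.01,"ax": 0,"ay": 0,"az": 0}]'

```text
t: 11.72
eef_pos: [0.5632, -0.122, 0.1175]
tool_rot: [-2.298, -2.141, -0.0]
ft_force: [0.2, -3.3, -4.6]
gripper_width: 0.0257
grasp_force: 59.3
```

```bash
python3 ctl.py 2 6
```

```text
t 11.72 tcp ramp [  -3.1 -115.5] z 0.1175 want 0.1173 nose_x -4.1 hub [ 0.5 25.8] R 88.7 e 0.19 k 472 offset(hub-nose) 4.59/3.58 gap 1.3 F 0.48 -3.23 -4.60 yaw 85.95
x 0.27 v 2.14 b -0.17 offs 3.53 res [ 0.03 -0.24  0.05 -0.37  0.7  -0.22] | free end u 10.2 | shift nose y 7.46 mm -> x 1.8 v 0.5
```

Run:
```python
import json,numpy as np
from scipy.optimize import least_squares
L=[json.loads(l) for l in open("log.jsonl")];L=[l for l in L if l[0]>6.5]
def sim(p,k=None):
    w2,lag,dur,b,v0,x0=p;x,v=x0,v0;o=[x]
    for a,c in zip(L,L[1:]):
        dt=c[0]-a[0];t=.15 if a[0]<6.9 else 0
        while t<dt-1e-9:
            xn=a[1][0]+(c[1][0]-a[1][0])*np.clip((t-lag)/dur,0,1)+b
            v+=(w2*(x-xn)-.27*v)*.005;x+=v*.005;t+=.005
        o.append(x)
    return np.array(o)
y=np.array([l[3][0] for l in L])
for fix in(4.28,None):
    f=lambda p:np.r_[(sim([fix or p[0],*p[1:]])-y)/.15,(p[0]-4.3)/1.5,(p[1]-.05)/.05,(p[2]-.25)/.05,(p[3]+.3)/.6,p[4]/1,(p[5]+1.6)/.1]
    r=least_squares(f,[4.2,.05,.25,-.3,0,-1.6]);print(r.x.round(3),2*r.cost,(sim([fix or r.x[0],*r.x[1:]])-y).round(2))
```

```text
[ 4.3   -0.045  0.195 -0.2    0.151 -1.605] 11.825280028509047 [ 0.04 -0.05 -0.19 -0.06  0.06  0.32 -0.11]
[ 1.792 -0.014  0.22  -0.28  -0.039 -1.605] 9.972740739615327 [ 0.04 -0.03 -0.17  0.13 -0.07  0.23 -0.11]
```

```bash
sed -i 's/LAG=.06/LAG=-.02/; s/(t-LAG)\/.25/(t-LAG)\/.2/g; s/\[-6:\]/[-8:]/; s/sig=.25/sig=.3/' ctl.py; python3 ctl.py 1 6
```

```text
t 11.77 tcp ramp [  -3.  -115.5] z 0.1175 want 0.1173 nose_x -4.0 hub [ 0.6 25.8] R 88.7 e 0.20 k 472 offset(hub-nose) 4.65/3.63 gap 1.2 F -0.47 -2.98 -2.82 yaw 85.97
x 0.58 v 4.19 b -0.21 offs 3.82 res [ 0.04 -0.05 -0.21 -0.05 -0.05  0.4  -0.1  -0.03] | free end u 13.9 | shift nose y 8.21 mm -> x 1.7 v -1.5
```

Call:
carry_out --motion '[{"fingers": 1,"x": 0.1,"y": 0.22,"z": -0.01,"ax": 0,"ay": 0,"az": 0},{"fingers": 1,"x": 0.2,"y": 0.22,"z": -0.01,"ax": 0,"ay": 0,"az": 0},{"fingers": 1,"x": 0.25,"y": 0.21,"z": -0.01,"ax": 0,"ay": 0,"az": 0},{"fingers": 1,"x": 0.25,"y": 0,"z": -0.01,"ax": 0,"ay": 0,"az": 0},{"fingers": 1,"x": 0.15,"y": 0,"z": -0.01,"ax": 0,"ay": 0,"az": 0},{"fingers": 1,"x": 0.05,"y": 0,"z": -0.01,"ax": 0,"ay": 0,"az": 0}]'

```text
t: 12.32
eef_pos: [0.5706, -0.1123, 0.1181]
tool_rot: [-2.298, -2.142, -0.001]
ft_force: [-0.5, -3.3, -2.8]
gripper_width: 0.0251
grasp_force: 59.3
```

```bash
python3 ctl.py 2.5 6
```

```text
t 12.32 tcp ramp [   3.6 -105.3] z 0.1181 want 0.1179 nose_x 2.8 hub [ 2.7 36. ] R 88.7 e 0.15 k 473 offset(hub-nose) -0.14/-0.89 gap 1.3 F -0.28 -3.31 -2.83 yaw 85.97
x 2.69 v 2.35 b -0.24 offs -0.66 res [ 0.03 -0.23 -0.08 -0.07  0.39 -0.07  0.01 -0.02] | free end u 4.6 | shift nose y 1.32 mm -> x 3.1 v -1.2
```

Call:
carry_out --motion '[{"fingers": 1,"x": 0,"y": 0.06,"z": 0,"ax": 0,"ay": 0,"az": 0},{"fingers": 1,"x": 0,"y": 0.06,"z": 0,"ax": 0,"ay": 0,"az": 0},{"fingers": 1,"x": 0,"y": 0,"z": 0,"ax": 0,"ay": 0,"az": 0},{"fingers": 1,"x": 0,"y": 0,"z": 0,"ax": 0,"ay": 0,"az": 0},{"fingers": 1,"x": 0,"y": 0,"z": 0,"ax": 0,"ay": 0,"az": 0},{"fingers": 1,"x": 0,"y": 0,"z": 0,"ax": 0,"ay": 0,"az": 0}]'

```text
t: 12.87
eef_pos: [0.5716, -0.1134, 0.1181]
tool_rot: [2.299, 2.141, -0.0]
ft_force: [-0.3, -4.3, -4.9]
gripper_width: 0.0253
grasp_force: 59.2
```

```bash
python3 ctl.py 3 6
```

```text
t 12.87 tcp ramp [   4.7 -106.4] z 0.1181 want 0.1179 nose_x 4.2 hub [ 3.  34.7] R 88.7 e 0.17 k 473 offset(hub-nose) -1.27/-1.74 gap 1.1 F 0.01 -4.35 -4.93 yaw 85.91
x 3.00 v -0.93 b -0.27 offs -1.43 res [ 0.01 -0.07 -0.1   0.35 -0.12 -0.04 -0.1   0.04] | free end u -1.1 | shift nose y -2.62 mm -> x 2.7 v 0.5
```

Call:
carry_out --motion '[{"fingers": 1,"x": 0,"y": -0.12,"z": 0,"ax": 0,"ay": 0,"az": 0},{"fingers": 1,"x": 0,"y": -0.12,"z": 0,"ax": 0,"ay": 0,"az": 0},{"fingers": 1,"x": 0,"y": 0,"z": 0,"ax": 0,"ay": 0,"az": 0},{"fingers": 1,"x": 0,"y": 0,"z": 0,"ax": 0,"ay": 0,"az": 0},{"fingers": 1,"x": 0,"y": 0,"z": 0,"ax": 0,"ay": 0,"az": 0},{"fingers": 1,"x": 0,"y": 0,"z": 0,"ax": 0,"ay": 0,"az": 0}]'

```text
t: 13.42
eef_pos: [0.5693, -0.1129, 0.1181]
tool_rot: [-2.299, -2.141, -0.0]
ft_force: [-0.4, -4.6, -4.6]
gripper_width: 0.0257
grasp_force: 59.1
```

```bash
python3 ctl.py 3 7
```

```text
t 13.42 tcp ramp [   2.3 -106. ] z 0.1181 want 0.1179 nose_x 1.6 hub [ 3.1 34.9] R 88.6 e 0.15 k 473 offset(hub-nose) 1.51/0.78 gap 0.9 F -0.09 -4.66 -4.65 yaw 85.93
x 3.07 v 0.97 b -0.33 offs 1.06 res [ 0.01 -0.13  0.31 -0.15 -0.07 -0.09  0.17 -0.04] | free end u 7.3 | shift nose y 2.13 mm -> x 3.3 v -0.6
```

Call:
carry_out --motion '[{"fingers": 1,"x": 0,"y": 0.1,"z": 0,"ax": 0,"ay": 0,"az": 0},{"fingers": 1,"x": 0,"y": 0.09,"z": 0,"ax": 0,"ay": 0,"az": 0},{"fingers": 1,"x": 0,"y": 0,"z": 0,"ax": 0,"ay": 0,"az": 0},{"fingers": 1,"x": 0,"y": 0,"z": 0,"ax": 0,"ay": 0,"az": 0},{"fingers": 1,"x": 0,"y": 0,"z": 0,"ax": 0,"ay": 0,"az": 0},{"fingers": 1,"x": 0,"y": 0,"z": 0,"ax": 0,"ay": 0,"az": 0},{"fingers": 1,"x": 0,"y": 0,"z": 0,"ax": 0,"ay": 0,"az": 0}]'

```text
t: 14.05
eef_pos: [0.5712, -0.113, 0.1181]
tool_rot: [-2.299, -2.141, -0.0]
ft_force: [-0.6, -5.2, -4.2]
gripper_width: 0.0253
grasp_force: 59.2
```

```bash
python3 ctl.py 3.5 7
```

```text
t 14.05 tcp ramp [   4.2 -106. ] z 0.1181 want 0.1179 nose_x 3.7 hub [ 3.2 35.1] R 88.6 e 0.17 k 473 offset(hub-nose) -0.49/-0.97 gap 1.1 F -0.19 -5.24 -4.20 yaw 85.93
x 3.27 v -0.37 b -0.33 offs -0.61 res [-0.03  0.32 -0.16 -0.08 -0.1   0.14 -0.11  0.02] | free end u 1.1 | shift nose y -1.17 mm -> x 3.2 v 0.5
```

Call:
carry_out --motion '[{"fingers": 1,"x": 0,"y": -0.05,"z": 0,"ax": 0,"ay": 0,"az": 0},{"fingers": 1,"x": 0,"y": -0.05,"z": 0,"ax": 0,"ay": 0,"az": 0},{"fingers": 1,"x": 0,"y": 0,"z": 0,"ax": 0,"ay": 0,"az": 0},{"fingers": 1,"x": 0,"y": 0,"z": 0,"ax": 0,"ay": 0,"az": 0},{"fingers": 1,"x": 0,"y": 0,"z": 0,"ax": 0,"ay": 0,"az": 0},{"fingers": 1,"x": 0,"y": 0,"z": 0,"ax": 0,"ay": 0,"az": 0},{"fingers": 1,"x": 0,"y": 0,"z": 0,"ax": 0,"ay": 0,"az": 0},{"fingers": 1,"x": 0,"y": 0,"z": 0,"ax": 0,"ay": 0,"az": 0}]'

```text
t: 14.77
eef_pos: [0.5702, -0.1129, 0.1181]
tool_rot: [-2.299, -2.141, -0.0]
ft_force: [0.0, -4.9, -4.9]
gripper_width: 0.0257
grasp_force: 59.2
```

```bash
python3 ctl.py 3.5 8
```

```text
t 14.77 tcp ramp [   3.3 -106. ] z 0.1181 want 0.1179 nose_x 2.5 hub [ 3.3 35.1] R 88.7 e 0.16 k 472 offset(hub-nose) 0.76/0.02 gap 1.1 F 0.38 -4.90 -4.88 yaw 85.94
x 3.26 v 0.23 b -0.27 offs 0.27 res [ 0.08 -0.18 -0.1  -0.06  0.2  -0.04  0.11 -0.03] | free end u 4.5 | shift nose y 0.41 mm -> x 3.4 v 0.2
```

Well balanced; continuing to hold.

Call:
carry_out --motion '[{"fingers": 1,"x": 0,"y": 0.03,"z": 0,"ax": 0,"ay": 0,"az": 0},{"fingers": 1,"x": 0,"y": 0,"z": 0,"ax": 0,"ay": 0,"az": 0},{"fingers": 1,"x": 0,"y": 0,"z": 0,"ax": 0,"ay": 0,"az": 0},{"fingers": 1,"x": 0,"y": 0,"z": 0,"ax": 0,"ay": 0,"az": 0},{"fingers": 1,"x": 0,"y": 0,"z": 0,"ax": 0,"ay": 0,"az": 0},{"fingers": 1,"x": 0,"y": 0,"z": 0,"ax": 0,"ay": 0,"az": 0},{"fingers": 1,"x": 0,"y": 0,"z": 0,"ax": 0,"ay": 0,"az": 0},{"fingers": 1,"x": 0,"y": 0,"z": 0,"ax": 0,"ay": 0,"az": 0},{"fingers": 1,"x": 0,"y": 0,"z": 0,"ax": 0,"ay": 0,"az": 0},{"fingers": 1,"x": 0,"y": 0,"z": 0,"ax": 0,"ay": 0,"az": 0}]'

```text
t: 15.65
eef_pos: [0.5705, -0.113, 0.1181]
tool_rot: [-2.299, -2.141, -0.0]
ft_force: [-0.7, -4.1, -4.6]
gripper_width: 0.0254
grasp_force: 59.2
```

```bash
python3 ctl.py 3.5 10
```

```text
t 15.65 tcp ramp [   3.5 -106. ] z 0.1181 want 0.1179 nose_x 2.8 hub [ 3.2 35. ] R 88.7 e 0.17 k 473 offset(hub-nose) 0.41/-0.32 gap 1.0 F -0.41 -4.15 -4.56 yaw 85.93
x 3.25 v 0.07 b -0.31 offs 0.01 res [-0.03  0.04 -0.05  0.17 -0.08  0.06 -0.13  0.02] | free end u 3.5 | shift nose y -0.00 mm -> x 3.4 v 0.3
```

Another 0.8 s with no correction needed, then a further hold.

Call:
carry_out --motion '[{"fingers": 1,"x": 0,"y": 0,"z": 0,"ax": 0,"ay": 0,"az": 0},{"fingers": 1,"x": 0,"y": 0,"z": 0,"ax": 0,"ay": 0,"az": 0},{"fingers": 1,"x": 0,"y": 0,"z": 0,"ax": 0,"ay": 0,"az": 0},{"fingers": 1,"x": 0,"y": 0,"z": 0,"ax": 0,"ay": 0,"az": 0},{"fingers": 1,"x": 0,"y": 0,"z": 0,"ax": 0,"ay": 0,"az": 0},{"fingers": 1,"x": 0,"y": 0,"z": 0,"ax": 0,"ay": 0,"az": 0},{"fingers": 1,"x": 0,"y": 0,"z": 0,"ax": 0,"ay": 0,"az": 0},{"fingers": 1,"x": 0,"y": 0,"z": 0,"ax": 0,"ay": 0,"az": 0},{"fingers": 1,"x": 0,"y": 0,"z": 0,"ax": 0,"ay": 0,"az": 0},{"fingers": 1,"x": 0,"y": 0,"z": 0,"ax": 0,"ay": 0,"az": 0}]'

```text
t: 16.53
eef_pos: [0.5705, -0.113, 0.1181]
tool_rot: [-2.299, -2.141, -0.0]
ft_force: [-0.4, -5.4, -4.9]
gripper_width: 0.0254
grasp_force: 59.2
```

```bash
python3 ctl.py 3.5 10
```

```text
t 16.53 tcp ramp [   3.6 -106. ] z 0.1181 want 0.1179 nose_x 3.1 hub [ 3.2 35. ] R 88.7 e 0.17 k 473 offset(hub-nose) 0.15/-0.32 gap 1.1 F -0.04 -5.39 -4.90 yaw 85.93
x 3.24 v -0.01 b -0.30 offs -0.01 res [ 0.   -0.06  0.17 -0.08  0.06 -0.13  0.01  0.  ] | free end u 3.2 | shift nose y -0.09 mm -> x 3.3 v 0.3
```

Call:
carry_out --motion '[{"fingers": 1,"x": 0,"y": 0,"z": 0,"ax": 0,"ay": 0,"az": 0},{"fingers": 1,"x": 0,"y": 0,"z": 0,"ax": 0,"ay": 0,"az": 0},{"fingers": 1,"x": 0,"y": 0,"z": 0,"ax": 0,"ay": 0,"az": 0},{"fingers": 1,"x": 0,"y": 0,"z": 0,"ax": 0,"ay": 0,"az": 0},{"fingers": 1,"x": 0,"y": 0,"z": 0,"ax": 0,"ay": 0,"az": 0},{"fingers": 1,"x": 0,"y": 0,"z": 0,"ax": 0,"ay": 0,"az": 0},{"fingers": 1,"x": 0,"y": 0,"z": 0,"ax": 0,"ay": 0,"az": 0},{"fingers": 1,"x": 0,"y": 0,"z": 0,"ax": 0,"ay": 0,"az": 0},{"fingers": 1,"x": 0,"y": 0,"z": 0,"ax": 0,"ay": 0,"az": 0},{"fingers": 1,"x": 0,"y": 0,"z": 0,"ax": 0,"ay": 0,"az": 0}]'

```text
t: 17.42
eef_pos: [0.5705, -0.1129, 0.1181]
tool_rot: [-2.299, -2.141, -0.0]
ft_force: [-0.3, -3.7, -5.2]
gripper_width: 0.0253
grasp_force: 59.2
```

```bash
python3 ctl.py 4 10
```

```text
t 17.42 tcp ramp [   3.6 -106. ] z 0.1181 want 0.1179 nose_x 2.8 hub [ 3.2 35.1] R 88.7 e 0.16 k 473 offset(hub-nose) 0.40/-0.33 gap 1.0 F -0.00 -3.68 -5.18 yaw 85.94
x 3.22 v -0.05 b -0.31 offs -0.02 res [-0.05  0.17 -0.08  0.06 -0.13  0.    0.    0.  ] | free end u 3.0 | shift nose y -0.26 mm -> x 3.5 v 1.0
```

Call:
carry_out --motion '[{"fingers": 1,"x": 0.08,"y": -0.03,"z": -0.015,"ax": 0,"ay": 0,"az": 0},{"fingers": 1,"x": 0.18,"y": 0,"z": -0.015,"ax": 0,"ay": 0,"az": 0},{"fingers": 1,"x": 0.28,"y": 0,"z": -0.015,"ax": 0,"ay": 0,"az": 0},{"fingers": 1,"x": 0.36,"y": 0,"z": -0.015,"ax": 0,"ay": 0,"az": 0},{"fingers": 1,"x": 0.4,"y": 0,"z": -0.015,"ax": 0,"ay": 0,"az": 0},{"fingers": 1,"x": 0.4,"y": 0,"z": -0.015,"ax": 0,"ay": 0,"az": 0},{"fingers": 1,"x": 0.36,"y": 0,"z": -0.015,"ax": 0,"ay": 0,"az": 0},{"fingers": 1,"x": 0.28,"y": 0,"z": -0.015,"ax": 0,"ay": 0,"az": 0},{"fingers": 1,"x": 0.18,"y": 0,"z": -0.015,"ax": 0,"ay": 0,"az": 0},{"fingers": 1,"x": 0.08,"y": 0,"z": -0.015,"ax": 0,"ay": 0,"az": 0}]'

```text
t: 18.3
eef_pos: [0.5722, -0.0861, 0.1197]
tool_rot: [-2.298, -2.142, -0.001]
ft_force: [-0.4, -2.8, -3.2]
gripper_width: 0.0254
grasp_force: 59.2
```

```bash
python3 ctl.py 4.5 10
```

```text
t 18.30 tcp ramp [  3.3 -79.1] z 0.1197 want 0.1195 nose_x 2.6 hub [ 3.3 61.9] R 88.6 e 0.12 k 473 offset(hub-nose) 0.70/-0.04 gap 0.9 F -0.22 -2.85 -3.23 yaw 85.99
x 3.25 v 0.36 b -0.27 offs 0.23 res [ 0.02 -0.1   0.09 -0.1   0.04  0.03 -0.02  0.  ] | free end u 5.3 | shift nose y 0.19 mm -> x 3.9 v 1.3
```

Call:
carry_out --motion '[{"fingers": 1,"x": 0.08,"y": 0.02,"z": -0.016,"ax": 0,"ay": 0,"az": 0},{"fingers": 1,"x": 0.18,"y": 0,"z": -0.016,"ax": 0,"ay": 0,"az": 0},{"fingers": 1,"x": 0.28,"y": 0,"z": -0.016,"ax": 0,"ay": 0,"az": 0},{"fingers": 1,"x": 0.36,"y": 0,"z": -0.016,"ax": 0,"ay": 0,"az": 0},{"fingers": 1,"x": 0.4,"y": 0,"z": -0.016,"ax": 0,"ay": 0,"az": 0},{"fingers": 1,"x": 0.4,"y": 0,"z": -0.016,"ax": 0,"ay": 0,"az": 0},{"fingers": 1,"x": 0.36,"y": 0,"z": -0.016,"ax": 0,"ay": 0,"az": 0},{"fingers": 1,"x": 0.28,"y": 0,"z": -0.016,"ax": 0,"ay": 0,"az": 0},{"fingers": 1,"x": 0.18,"y": 0,"z": -0.016,"ax": 0,"ay": 0,"az": 0},{"fingers": 1,"x": 0.08,"y": 0,"z": -0.016,"ax": 0,"ay": 0,"az": 0}]'

```text
t: 19.18
eef_pos: [0.5741, -0.0603, 0.1213]
tool_rot: [-2.298, -2.142, -0.001]
ft_force: [0.6, -3.7, -3.2]
gripper_width: 0.0249
grasp_force: 59.3
```

```bash
python3 ctl.py 5 10
```

```text
t 19.18 tcp ramp [  3.4 -53.1] z 0.1213 want 0.1211 nose_x 3.0 hub [ 3.3 87.7] R 88.5 e 0.13 k 459 offset(hub-nose) 0.34/-0.15 gap 0.9 F 0.85 -3.63 -3.21 yaw 85.98
x 3.31 v 0.30 b -0.26 offs 0.13 res [-0.02  0.11 -0.09  0.05  0.04 -0.03 -0.11  0.02] | free end u 4.7 | shift nose y -0.07 mm -> x 4.1 v 1.9
```

Call:
carry_out --motion '[{"fingers": 1,"x": 0.08,"y": -0.02,"z": -0.016,"ax": 0,"ay": 0,"az": 0},{"fingers": 1,"x": 0.18,"y": 0,"z": -0.016,"ax": 0,"ay": 0,"az": 0},{"fingers": 1,"x": 0.28,"y": 0,"z": -0.016,"ax": 0,"ay": 0,"az": 0},{"fingers": 1,"x": 0.36,"y": 0,"z": -0.016,"ax": 0,"ay": 0,"az": 0},{"fingers": 1,"x": 0.4,"y": 0,"z": -0.016,"ax": 0,"ay": 0,"az": 0},{"fingers": 1,"x": 0.4,"y": 0,"z": -0.016,"ax": 0,"ay": 0,"az": 0},{"fingers": 1,"x": 0.36,"y": 0,"z": -0.016,"ax": 0,"ay": 0,"az": 0},{"fingers": 1,"x": 0.28,"y": 0,"z": -0.016,"ax": 0,"ay": 0,"az": 0},{"fingers": 1,"x": 0.18,"y": 0,"z": -0.016,"ax": 0,"ay": 0,"az": 0},{"fingers": 1,"x": 0.08,"y": 0,"z": -0.016,"ax": 0,"ay": 0,"az": 0}]'

```text
t: 20.07
eef_pos: [0.5757, -0.0343, 0.1228]
tool_rot: [-2.298, -2.142, -0.001]
ft_force: [0.1, -3.6, -2.5]
gripper_width: 0.0253
grasp_force: 59.3
```

```bash
python3 ctl.py 6 10
```

```text
t 20.07 tcp ramp [  3.2 -27.2] z 0.1228 want 0.1227 nose_x 2.4 hub [  4.1 111.7] R 86.7 e 0.26 k 354 offset(hub-nose) 1.70/0.95 gap -1.1 F 0.39 -3.54 -2.46 yaw 85.98
x 4.11 v 2.22 b -0.23 offs 1.19 res [ 0.02 -0.08  0.07  0.06 -0.   -0.09 -0.02  0.01] | free end u 15.5 | shift nose y 2.43 mm -> x 5.5 v 1.1
```

Call:
carry_out --motion '[{"fingers": 1,"x": 0.08,"y": 0.1,"z": -0.014,"ax": 0,"ay": 0,"az": 0},{"fingers": 1,"x": 0.18,"y": 0.1,"z": -0.014,"ax": 0,"ay": 0,"az": 0},{"fingers": 1,"x": 0.28,"y": 0,"z": -0.014,"ax": 0,"ay": 0,"az": 0},{"fingers": 1,"x": 0.3,"y": 0,"z": -0.014,"ax": 0,"ay": 0,"az": 0},{"fingers": 1,"x": 0.28,"y": 0,"z": -0.014,"ax": 0,"ay": 0,"az": 0},{"fingers": 1,"x": 0.18,"y": 0,"z": -0.014,"ax": 0,"ay": 0,"az": 0},{"fingers": 1,"x": 0.08,"y": 0,"z": -0.014,"ax": 0,"ay": 0,"az": 0}]'

```text
t: 20.7
eef_pos: [0.5787, -0.0208, 0.1237]
tool_rot: [-2.298, -2.142, -0.001]
ft_force: [-0.5, -3.1, -3.6]
gripper_width: 0.0255
grasp_force: 59.4
```

```bash
python3 ctl.py 6 7
python3 - <<'E'
from m import *
s=robot.sense();c=cams.read_camera("wrist")
for t in(60,70,80,90,100,110,120):
    n,h,R,e,k,*_=look(s,c,t);print(t,h.round(2),R.round(2),e.round(2),k)
E
```

```text
t 20.70 tcp ramp [  5.1 -13.5] z 0.1237 want 0.1235 nose_x 4.7 hub [  4.1 125.2] R 86.5 e 0.26 k 346 offset(hub-nose) -0.57/-1.06 gap -1.3 F -0.29 -3.17 -3.56 yaw 85.97
x 4.18 v -0.39 b -0.18 offs -0.78 res [-0.02  0.13  0.12  0.05 -0.05 -0.04 -0.35  0.1 ] | free end u 1.6 | shift nose y -2.18 mm -> x 4.7 v 2.7
60 [  4.01 125.36] 85.79 0.25 348
70 [  4.02 125.15] 85.99 0.24 338
80 [  4.05 125.06] 86.16 0.24 329
90 [  3.27 126.9 ] 88.16 0.19 472
100 [  3.21 127.02] 88.54 0.16 474
110 [  3.23 126.99] 88.94 0.19 477
120 [-19.26 151.13] 148.28 4.72 561
```

```bash
sed -i 's/thr=85/thr=100/' m.py
python3 - <<'E'
import json
L=[json.loads(l) for l in open("log.jsonl")]
for l in L[-2:]:l[3][0]-=.85;l[3][1]+=1.9
open("log.jsonl","w").write("".join(json.dumps(l)+"\n" for l in L))
E
python3 ctl.py 4.5 8
```

```text
t 20.80 tcp ramp [  5.1 -13.7] z 0.1237 want 0.1235 nose_x 4.6 hub [  3.2 126.6] R 88.5 e 0.17 k 474 offset(hub-nose) -1.40/-1.89 gap 0.3 F -0.47 -3.49 -3.14 yaw 85.97
x 3.09 v -2.60 b -0.24 offs -1.77 res [-0.01  0.05 -0.01 -0.11 -0.13  0.21  0.09 -0.12] | free end u -7.4 | shift nose y -4.64 mm -> x 2.9 v 3.2
```

Call:
carry_out --motion '[{"fingers": 1,"x": 0.08,"y": -0.14,"z": -0.01,"ax": 0,"ay": 0,"az": 0},{"fingers": 1,"x": 0.18,"y": -0.14,"z": -0.01,"ax": 0,"ay": 0,"az": 0},{"fingers": 1,"x": 0.25,"y": -0.14,"z": -0.01,"ax": 0,"ay": 0,"az": 0},{"fingers": 1,"x": 0.25,"y": 0,"z": -0.01,"ax": 0,"ay": 0,"az": 0},{"fingers": 1,"x": 0.18,"y": 0,"z": -0.01,"ax": 0,"ay": 0,"az": 0},{"fingers": 1,"x": 0.08,"y": 0,"z": -0.01,"ax": 0,"ay": 0,"az": 0}]'

```text
t: 21.35
eef_pos: [0.5751, -0.0106, 0.1243]
tool_rot: [-2.298, -2.141, -0.0]
ft_force: [0.5, -2.6, -4.3]
gripper_width: 0.0254
grasp_force: 59.3
```

```bash
python3 ctl.py 4.5 6
```

```text
t 21.35 tcp ramp [ 0.9 -3.6] z 0.1243 want 0.1241 nose_x 0.4 hub [  3.5 136.8] R 88.5 e 0.20 k 473 offset(hub-nose) 3.13/2.65 gap 0.4 F 0.65 -2.52 -4.32 yaw 85.95
x 3.37 v 2.81 b -0.34 offs 2.83 res [ 0.02 -0.11 -0.21 -0.22  0.2   0.31  0.17 -0.16] | free end u 12.8 | shift nose y 5.32 mm -> x 4.4 v 0.1
```

Call:
carry_out --motion '[{"fingers": 1,"x": 0.08,"y": 0.17,"z": -0.01,"ax": 0,"ay": 0,"az": 0},{"fingers": 1,"x": 0.18,"y": 0.16,"z": -0.01,"ax": 0,"ay": 0,"az": 0},{"fingers": 1,"x": 0.25,"y": 0.15,"z": -0.01,"ax": 0,"ay": 0,"az": 0},{"fingers": 1,"x": 0.25,"y": 0,"z": -0.01,"ax": 0,"ay": 0,"az": 0},{"fingers": 1,"x": 0.18,"y": 0,"z": -0.01,"ax": 0,"ay": 0,"az": 0},{"fingers": 1,"x": 0.08,"y": 0,"z": -0.01,"ax": 0,"ay": 0,"az": 0}]'

```text
t: 21.9
eef_pos: [0.5809, -0.0007, 0.125]
tool_rot: [-2.298, -2.141, -0.001]
ft_force: [0.3, -3.3, -4.8]
gripper_width: 0.0254
grasp_force: 59.2
```

```bash
python3 ctl.py 5 6
```

```text
t 21.90 tcp ramp [5.9 6.7] z 0.1250 want 0.1248 nose_x 5.2 hub [  4.3 146.9] R 88.3 e 0.18 k 474 offset(hub-nose) -0.90/-1.64 gap 0.2 F 0.49 -3.25 -4.84 yaw 85.95
x 4.30 v 0.25 b -0.34 offs -1.25 res [ 0.03 -0.2  -0.22  0.19  0.28  0.13 -0.26  0.04] | free end u 2.2 | shift nose y -1.82 mm -> x 4.5 v 1.0
```

Call:
carry_out --motion '[{"fingers": 1,"x": 0.06,"y": -0.08,"z": -0.01,"ax": 0,"ay": 0,"az": 0},{"fingers": 1,"x": 0.14,"y": -0.08,"z": -0.01,"ax": 0,"ay": 0,"az": 0},{"fingers": 1,"x": 0.2,"y": 0,"z": -0.01,"ax": 0,"ay": 0,"az": 0},{"fingers": 1,"x": 0.2,"y": 0,"z": -0.01,"ax": 0,"ay": 0,"az": 0},{"fingers": 1,"x": 0.14,"y": 0,"z": -0.01,"ax": 0,"ay": 0,"az": 0},{"fingers": 1,"x": 0.06,"y": 0,"z": 0,"ax": 0,"ay": 0,"az": 0}]'

```text
t: 22.45
eef_pos: [0.5796, 0.0072, 0.1255]
tool_rot: [-2.298, -2.141, -0.0]
ft_force: [-1.2, -2.9, -4.8]
gripper_width: 0.0256
grasp_force: 59.1
```

```bash
python3 ctl.py 5.5 6
```

```text
t 22.45 tcp ramp [ 4.1 14.5] z 0.1255 want 0.1252 nose_x 3.9 hub [  4.3 154.7] R 88.3 e 0.17 k 474 offset(hub-nose) 0.44/0.23 gap 0.2 F -1.03 -2.93 -4.81 yaw 85.95
x 4.33 v 0.76 b -0.37 offs 0.63 res [ 0.03 -0.22  0.16  0.25  0.1  -0.31 -0.04  0.04] | free end u 6.6 | shift nose y 0.72 mm -> x 4.9 v 1.3
```

Call:
carry_out --motion '[{"fingers": 1,"x": 0.06,"y": 0.04,"z": -0.01,"ax": 0,"ay": 0,"az": 0},{"fingers": 1,"x": 0.1,"y": 0.03,"z": -0.01,"ax": 0,"ay": 0,"az": 0},{"fingers": 1,"x": 0.12,"y": 0,"z": -0.01,"ax": 0,"ay": 0,"az": 0},{"fingers": 1,"x": 0.12,"y": 0,"z": -0.01,"ax": 0,"ay": 0,"az": 0},{"fingers": 1,"x": 0.1,"y": 0,"z": 0,"ax": 0,"ay": 0,"az": 0},{"fingers": 1,"x": 0.08,"y": 0,"z": 0,"ax": 0,"ay": 0,"az": 0},{"fingers": 1,"x": 0.06,"y": 0,"z": 0,"ax": 0,"ay": 0,"az": 0}]'

```text
t: 23.08
eef_pos: [0.5808, 0.0134, 0.1259]
tool_rot: [-2.299, -2.141, -0.0]
ft_force: [0.0, -4.9, -4.3]
gripper_width: 0.0256
grasp_force: 59.1
```

```bash
python3 ctl.py 5.5 7
```

```text
t 23.08 tcp ramp [ 4.9 20.8] z 0.1259 want 0.1256 nose_x 4.6 hub [  4.3 160.9] R 88.4 e 0.18 k 475 offset(hub-nose) -0.37/-0.59 gap 0.1 F 0.40 -4.87 -4.29 yaw 85.94
x 4.33 v 0.02 b -0.37 offs -0.16 res [-0.04  0.19  0.25  0.1  -0.32 -0.1  -0.15  0.06] | free end u 4.0 | shift nose y -0.77 mm -> x 4.7 v 1.6
```

Now very slowly toward the red pegs.

Call:
carry_out --motion '[{"fingers": 1,"x": 0.05,"y": -0.03,"z": -0.01,"ax": 0,"ay": 0,"az": 0},{"fingers": 1,"x": 0.07,"y": -0.02,"z": -0.01,"ax": 0,"ay": 0,"az": 0},{"fingers": 1,"x": 0.08,"y": 0,"z": 0,"ax": 0,"ay": 0,"az": 0},{"fingers": 1,"x": 0.08,"y": 0,"z": 0,"ax": 0,"ay": 0,"az": 0},{"fingers": 1,"x": 0.07,"y": 0,"z": 0,"ax": 0,"ay": 0,"az": 0},{"fingers": 1,"x": 0.06,"y": 0,"z": 0,"ax": 0,"ay": 0,"az": 0},{"fingers": 1,"x": 0.04,"y": 0,"z": 0,"ax": 0,"ay": 0,"az": 0}]'

```text
t: 23.72
eef_pos: [0.5807, 0.0176, 0.1262]
tool_rot: [2.299, 2.141, -0.0]
ft_force: [0.2, -4.2, -5.8]
gripper_width: 0.0255
grasp_force: 59.1
```

```bash
python3 ctl.py 5.5 7
```

```text
t 23.72 tcp ramp [ 4.5 25. ] z 0.1262 want 0.1259 nose_x 4.3 hub [  4.4 165. ] R 88.3 e 0.19 k 475 offset(hub-nose) 0.14/-0.06 gap -0.1 F 0.45 -4.17 -5.78 yaw 85.93
x 4.38 v 0.27 b -0.29 offs 0.21 res [-0.07  0.25  0.11 -0.27 -0.03 -0.09  0.09 -0.02] | free end u 5.4 | shift nose y -0.07 mm -> x 4.8 v 1.4
```

Call:
carry_out --motion '[{"fingers": 1,"x": 0.05,"y": 0,"z": -0.01,"ax": 0,"ay": 0,"az": 0},{"fingers": 1,"x": 0.06,"y": 0,"z": -0.01,"ax": 0,"ay": 0,"az": 0},{"fingers": 1,"x": 0.06,"y": 0,"z": 0,"ax": 0,"ay": 0,"az": 0},{"fingers": 1,"x": 0.06,"y": 0,"z": 0,"ax": 0,"ay": 0,"az": 0},{"fingers": 1,"x": 0.06,"y": 0,"z": 0,"ax": 0,"ay": 0,"az": 0},{"fingers": 1,"x": 0.05,"y": 0,"z": 0,"ax": 0,"ay": 0,"az": 0},{"fingers": 1,"x": 0.03,"y": 0,"z": 0,"ax": 0,"ay": 0,"az": 0}]'

```text
t: 24.35
eef_pos: [0.5814, 0.019, 0.1264]
tool_rot: [2.299, 2.137, -0.002]
ft_force: [1.0, -9.3, -4.5]
gripper_width: 0.0254
grasp_force: 59.2
```

```bash
python3 ctl.py 5.5 7
```

```text
t 24.35 tcp ramp [ 5.  26.5] z 0.1264 want 0.1260 nose_x 5.1 hub [  4.8 165.4] R 88.3 e 0.18 k 479 offset(hub-nose) -0.33/-0.19 gap -1.1 F 1.69 -9.20 -4.49 yaw 85.82
x 4.77 v 0.31 b -0.25 offs 0.02 res [ 0.08 -0.02 -0.28 -0.   -0.04  0.15  0.12 -0.05] | free end u 5.3 | shift nose y -0.09 mm -> x 5.1 v 0.8
```

Call:
carry_out --motion '[{"fingers": 1,"x": -0.04,"y": 0,"z": 0,"ax": 0,"ay": 0,"az": 0},{"fingers": 1,"x": -0.04,"y": 0,"z": 0,"ax": 0,"ay": 0,"az": 0},{"fingers": 1,"x": 0,"y": 0,"z": 0,"ax": 0,"ay": 0,"az": 0},{"fingers": 1,"x": 0,"y": 0,"z": 0,"ax": 0,"ay": 0,"az": 0},{"fingers": 1,"x": 0,"y": 0,"z": 0,"ax": 0,"ay": 0,"az": 0},{"fingers": 1,"x": 0,"y": 0,"z": 0,"ax": 0,"ay": 0,"az": 0}]'

```text
t: 24.9
eef_pos: [0.5812, 0.0188, 0.1264]
tool_rot: [2.299, 2.138, -0.001]
ft_force: [1.9, -9.4, -4.7]
gripper_width: 0.0251
grasp_force: 59.2
```

```bash
for i in 1 2 3 4 5 6; do python3 m.py | grep -o "t .*tcp ramp.*z\|hub.*R\|F.*"|tr '\n' ' ';echo; done
python3 - <<'E'
from m import *
T=cams.read_camera("top");S=cams.read_camera("side")
a=cv2.resize(T["image"][140:290,180:400],(560,382),interpolation=2);b=cv2.resize(S["image"][200:360,130:410],(560,320),interpolation=2)
cv2.imwrite("pics/end.png",cv2.resize(np.vstack([a,b]),(478,600)))
t=T["image"]
for p in blobs(mask(t,"red",(190,150,260,280))):print(ramp(plane(T,p[0],.10)),p[0])
E
```

```text
t 24.90 tcp ramp [ 4.8 26.2] z hub [  4.7 165.3] R F 2.53 -9.26 -4.66 yaw 85.84 
t 24.95 tcp ramp [ 4.9 26.2] z hub [  4.7 165.3] R F 1.88 -8.56 -5.25 yaw 85.84 
t 25.00 tcp ramp [ 4.8 26.2] z hub [  4.7 165.3] R F 0.67 -8.54 -4.28 yaw 85.84 
t 25.05 tcp ramp [ 4.8 26.2] z hub [  4.7 165.3] R F 0.82 -7.84 -4.51 yaw 85.84 
t 25.10 tcp ramp [ 4.8 26.2] z hub [  4.7 165.3] R F 1.04 -9.05 -5.13 yaw 85.84 
t 25.15 tcp ramp [ 4.9 26.2] z hub [  4.8 165.3] R F 1.01 -7.73 -4.73 yaw 85.84 
[ 80.22267157 280.13875643] [226.7, 189.9]
[-69.10971097 279.56524678] [222.5, 237.2]
```

View pics/end.png

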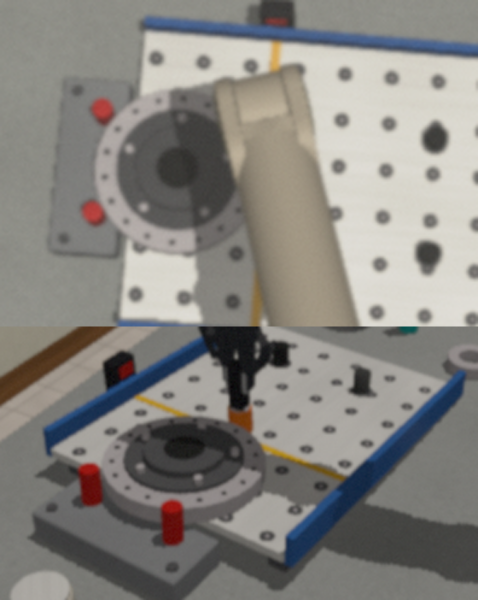

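The last picture shows the hub against both red pegs, at (102,110) and (93,212) in the upper half, with the stop unmoved and the nose on the ring. The force is about 8.5 N, so I'll ease it to mid-range.

Call:
carry_out --motion '[{"fingers": 1,"x": -0.03,"y": 0,"z": 0,"ax": 0,"ay": 0,"az": 0},{"fingers": 1,"x": -0.03,"y": 0,"z": 0,"ax": 0,"ay": 0,"az": 0},{"fingers": 1,"x": 0,"y": 0,"z": 0,"ax": 0,"ay": 0,"az": 0},{"fingers": 1,"x": 0,"y": 0,"z": 0,"ax": 0,"ay": 0,"az": 0},{"fingers": 1,"x": 0,"y": 0,"z": 0,"ax": 0,"ay": 0,"az": 0},{"fingers": 1,"x": 0,"y": 0,"z": 0,"ax": 0,"ay": 0,"az": 0}]'

```text
t: 25.8
eef_pos: [0.5811, 0.0186, 0.1264]
tool_rot: [2.299, 2.139, -0.001]
ft_force: [0.5, -7.5, -5.0]
gripper_width: 0.0253
grasp_force: 59.2
```

```bash
for i in 1 2 3 4 5 6 7 8; do python3 m.py | grep -o "t .*tcp ramp.*z\|hub.*R\|F.*"|tr '\n' ' ';echo; done
```

```text
t 25.80 tcp ramp [ 4.7 26. ] z hub [  4.7 165.2] R F 1.06 -7.45 -4.96 yaw 85.86 
t 25.85 tcp ramp [ 4.8 26.1] z hub [  4.7 165.3] R F 0.82 -7.60 -4.86 yaw 85.86 
t 25.90 tcp ramp [ 4.8 26.1] z hub [  4.7 165.2] R F 0.56 -6.69 -4.72 yaw 85.86 
t 25.95 tcp ramp [ 4.8 26.1] z hub [  4.7 165.2] R F 0.79 -7.13 -4.50 yaw 85.87 
t 26.00 tcp ramp [ 4.7 26.1] z hub [  4.7 165.2] R F 1.68 -6.55 -5.06 yaw 85.87 
t 26.05 tcp ramp [ 4.7 26. ] z hub [  4.7 165.2] R F 0.73 -7.02 -4.66 yaw 85.86 
t 26.10 tcp ramp [ 4.8 26. ] z hub [  4.7 165.2] R F 0.28 -7.96 -5.21 yaw 85.86 
t 26.15 tcp ramp [ 4.7 26.1] z hub [  4.7 165.2] R F 0.15 -7.25 -4.62 yaw 85.86
```

```bash
python3 -c "
from station import robot
print(robot.hand_in())"
```

```text
the job is handed in; nothing more can be done
None
```

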